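# Lay out a comparison set on the microscope bench

### The arm

A 6-joint arm with a two-finger parallel gripper is mounted at the origin on the work surface. World frame = base frame: x ahead of the robot, y to its left, z up, the work surface at z = 0. Lengths are in m, angles in rad, forces in N, time in s.
With the tool pointing down it reaches from about 0.375 to 0.925 m from the base axis. Payload 5.7 kg.
Tool frame: the origin (TCP) lies midway between the tips of the shut fingers; the grasp point (between the pads) lies grasp_offset behind it (grasp_offset is the distance from the TCP to the grasp point, in m); z points along the fingers, y is the line along which they close (so a half turn about z gives the same grasp; the last joint's range is limited). The gripper opens to 85 mm and grips with 20 to 120 N. Pads are 22 mm wide; open, the fingers measure 114 mm over their backs; the gripper's body (76 mm by 85 mm) begins 54 mm behind the grasp point. The pads swing forward as they close: fully open they stand 13 mm farther back than shut.
Start: joints at [1.044, 0.359, 1.51, -0, 1.272, -0.115], TCP at [0.24, 0.55, 0.231] pointing down, gripper open.
Joint ranges: [-2.97, 2.97], [-1.01, 2.36], [0.21, 2.38], [-0.96, 4.11], [0.2, 2.71], [-2.98, 2.98]. Speed limits (rad/s): [2.39, 2.39, 3.14, 3.14, 3.14, 3.14].

### API

Orientations are given as a unit quaternion [w, x, y, z].
In Python, from plant import * gives the robot as it stands.
- The arm moves only by the tool move_arm, never from a script. Its argument "moves" is a list of rows, each a list of 3 entries, a list of its own where there are three numbers: the turn, a rotation vector about the tool's x, y, z scaled (see below), then the shift along the tool's x, y, z scaled (see below), then the closure, from 0 (fully open) to 1 (shut). A call has 1 to 12 rows; each row shifts and turns the commanded pose from where the row before left it, along the tool's axes as they then stand; what a row does not reach is not made up. The controller multiplies each number of a shift by 20 cm and each number of a turn by pi/4 rad. A row lasts 1/8 s, in which the tool goes at most 62.5 mm and 10.7 degrees, less where a joint would pass 70% of its speed; a pose out of reach is approached as far as the arm can. A call with a number of a shift or a turn outside -1 to 1 is refused whole. A call with a gripper value outside its range is refused whole. The fingers move at their own pace and stop on an object; "grip_force" is the grip in N (left out, the last holds). Time passes only in rows, so rows that do not move let the fingers close. It gives the time, the measured TCP pose, the force, the opening and the grip force at its end, in the units of the state.
- get_obs(): the state, without advancing time (a new reading comes with each control period).
- grab_frame(name): name is "scene" or "top" or "wrist"; returns the picture (400x640x3 uint8, red, green, blue); there is no depth.
- calibration(name): a dict with "vfov" (degrees; the focal length in pixels is half the picture's height over the tangent of half this angle, whatever the lens; pixels are square), "cx", "cy" (the principal point, pixels), "origin" and "attitude" of the camera in the world. Camera axes: x right, y down, z forward; pixel columns grow to the right and rows downward; lengths in m; the calibration is good to about 2 mm. A picture is of the moment at which its call begins: read the wrist's pose just before it. calibration takes no time and is no camera call; for the wrist camera it gives the pose at the moment of the call.
- close_job(): hands the job in; it is judged then, once.
The state is a dict: "time": time; "qpos": joint angles; "joint_velocities": joint speeds; "tau": joint torques, N m; "eef_pos": TCP position; "eef_rot": TCP orientation; "ft_force": force on the tool from outside, world axes, zero at the start; "torque": the same for the moment, N m; "width": finger opening in m; "gripper_force": force on a finger pad.
Only numpy, scipy, OpenCV 4.12 (cv2) and the standard library are available. Lean on these libraries where they do the work, as an engineer would, in place of code of your own. Each camera call takes 0.05 s, during which the arm holds its last target. There are 200 camera calls.

### The job

Set out the comparison on the black stage plate: stand the aluminium riser in the middle of the steel disc with the black copper-faced specimen centred on top of it, lay the steel scale bar left of the riser, centred in the white rectangle and along its long sides, and stand the white green-faced reference right of the riser, in the middle of the white circle. Lay the blue filter, glass up, in the middle of the lit pad on the light base. Let go of everything, and do not shift the petri dish, the amber jar or the eyepiece.

Things in the scene. Friction and masses are not known exactly. Their poses are not given: they have to be found in the camera images.
- stage_plate: Black plate, fixed, 160 (x, away from robot) by 230 mm (y, to robot's left), 12 mm thick, yaw up to 0.3 rad, on either side of the bench. Flat markings on top: steel disc 64 mm across at x=y=0; white rectangle outline 35 (x) by 70 mm (y) centred at y=+75 mm (left); white circle 46 mm outside, 40 inside, centred at y=-75 mm (right). Origin: centre of its underside; z up.
- light_base: Grey microscope light base, fixed, 180 x 180 mm and 55 mm high, turned up to 0.3 rad, on the other side of the bench from the plate. In the middle of its flat top a lit round pad 72 mm across, level with the top, in a dark rim. Origin: centre of its underside; z up.
- riser: Bare aluminium disc, 44 mm across, 18 mm high, with a thin dark ring on its flat top, loose on the bench, about 75 g. Origin: centre of its underside; z up.
- specimen: Black resin cylinder, 30 mm across, 22 mm high, copper-coloured square on its top, loose, upright, about 25 g. Origin: centre of its underside; z up.
- reference: White resin cylinder, 30 mm across, 22 mm high, green square on its top, loose, upright, about 25 g. Origin: centre of its underside; z up.
- scale_bar: Flat steel bar, 60 mm (its x) by 25 mm (its y), 12 mm high, yellow at its -x end, graduations on top, loose, flat, its x within 0.5 rad of world x at the start, about 140 g. Either end may point either way when laid out. Origin: centre of its underside; z up.
- filter: Round black filter mount, 50 mm across, 12 mm high, blue glass on its top, loose, lying flat, about 40 g. Origin: centre of its underside; z up.
- petri_dish: Closed petri dish, 56 mm across, 12 mm high, pale with a beige filling, loose among the things; a bystander. Origin: centre of its underside; z up.
- amber_jar: Amber glass jar with a white cap, 48 mm across, 60 mm high, loose, at one side; a bystander. Origin: centre of its underside; z up.
- eyepiece: Black microscope eyepiece standing upright, 42 mm across, 54 mm high, loose, at the other side; a bystander. Origin: centre of its underside; z up.
Not all that is in view belongs to the job. Leave any pink look-alike of the riser alone. Several things look just like the filter: the one meant starts nearest to the robot's base.

How it is judged:
By the outcome, as a careful person would: the job done as asked, in the order asked, and still so for the second after the job is handed in, with the robot touching nothing.
It also fails if it takes over 118 s, if anything falls off the work surface, if the arm or the gripper's body presses on something with over 40 N, if the wrist force passes 120 N, or if a joint passes its speed limit or range.

## Working session

There is one attempt and no reset: what is moved stays moved. The work goes in short steps, Python scripts to look and compute and a tool call to move; the robot and the scene stay as the last step left them, time stands still between calls to the robot, and variables do not carry over. Pictures are saved under pics/ and viewed, at most 14 in all, crops included, and the job is handed in when it is done.

Besides the shell and the picture viewer there is one more tool, called by a JSON object that holds its "method" and its "body", one argument or row to a line. move_arm: Moves the arm, as the interface text tells. Its arguments: {"type":"object","properties":{"moves":{"type":"array","items":{"type":"array"}},"grip_force":{"type":"number"}},"required":["moves"]}

```bash
ls; mkdir -p pics; python3 - <<'E'
from plant import *
import cv2
o=get_obs();print(o)
for n in("top","scene","wrist"):
    print(n,calibration(n))
    cv2.imwrite(f"pics/{n}0.png",grab_frame(n)[:,:,::-1])
E
```

```text
pics
{'time': 0.0, 'qpos': array([ 1.04389230e+00,  3.59505764e-01,  1.51143389e+00,  1.25954767e-05,
        1.27251068e+00, -1.15089983e-01]), 'joint_velocities': array([-1.05425185e-03,  9.91637420e-04,  5.81530591e-04, -8.62697850e-04,
       -1.01674223e-03, -4.27160406e-05]), 'tau': array([-2.01664923e-03, -5.27617764e+01, -2.78610349e+01, -3.97213398e-04,
        1.31419851e-02,  2.63989159e-05]), 'eef_pos': array([0.23981493, 0.54924436, 0.23045259]), 'eef_rot': array([-2.98771342e-04,  2.04456833e-01,  9.78875140e-01, -8.79497066e-04]), 'ft_force': array([-0.30819329, -0.05046808,  0.87749035]), 'torque': array([-0.02469053,  0.02419297,  0.00421677]), 'gripper_force': 0.0, 'width': 0.08525661843370053}
top {'vfov': 57.154274090029986, 'cx': 321.7402037716766, 'cy': 192.05292662441735, 'origin': array([0.41190399, 0.05076677, 0.88025804]), 'attitude': array([ 0.07288839, -0.68903173,  0.71701432, -0.07624318])}
scene {'vfov': 46.57848282933456, 'cx': 315.78531054190114, 'cy': 197.06372221062747, 'origin': array([1.22882363, 0.4248502 , 0.96779712]), 'attitude': array([-0.16919685,  0.47255891,  0.81639494, -0.28558679])}
wrist {'vfov': 66.721866955406, 'cx': 322.78044772476414, 'cy': 200.7891600409456, 'origin': array([0.18186153, 0.57581236, 0.37268607]), 'attitude': array([0.1088853 , 0.83002357, 0.54249438, 0.07003369])}
```

View pics/top0.png

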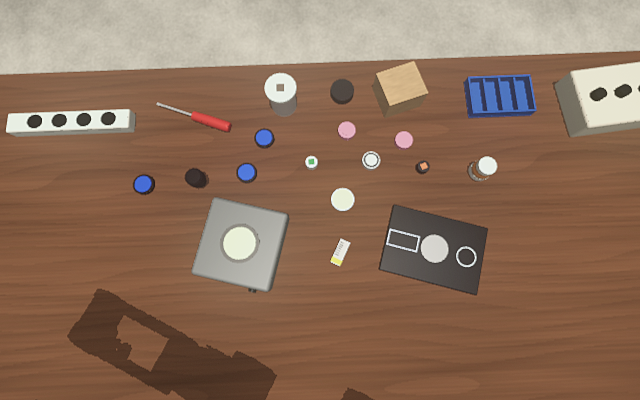

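View pics/scene0.png

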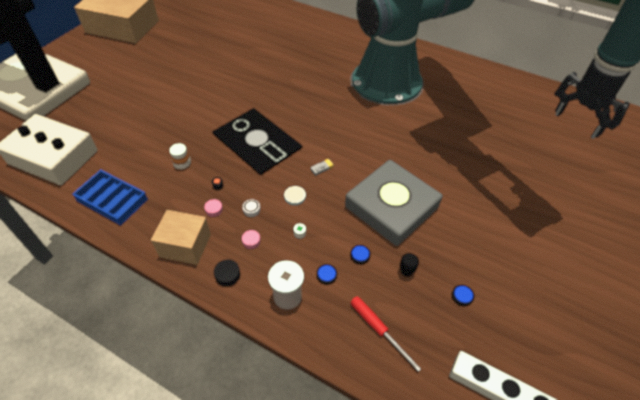

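The top view shows blue filters at (264,138), (247,172) and (144,184). The riser, aluminium with a ring, is at (371,160), with pink look-alikes at (347,130) and (404,140). The specimen is at (423,167), the reference at (312,162), the bar at (340,252) and the petri dish at (343,199). The plate is on the right with its disc at (434,249), and the light base is on the left with its pad at (239,243). The scene view shows the same layout.

```bash
cat > h.py <<'E'
from plant import *
import numpy as np, cv2
from scipy.spatial.transform import Rotation as R
def rot(q): return R.from_quat(np.r_[q[1:],q[0]])
def ray(c,uv):
    f=200/np.tan(np.radians(c['vfov'])/2)
    return rot(c['attitude']).apply([(uv[0]-c['cx'])/f,(uv[1]-c['cy'])/f,1])
def p2w(c,uv,z):
    d=ray(c,uv); o=np.array(c['origin']); return o+d*(z-o[2])/d[2]
def w2p(c,p):
    f=200/np.tan(np.radians(c['vfov'])/2)
    v=rot(c['attitude']).inv().apply(np.array(p)-c['origin']); return v[:2]/v[2]*f+[c['cx'],c['cy']]
E
python3 - <<'E'
from h import *
c=calibration('top')
print(rot(c['attitude']).as_matrix().round(3))
for n,uv,z in [('f1',(264,138),.012),('f2',(247,172),.012),('f3',(144,184),.012),('riser',(371,160),.018),('spec',(423,166.5),.022),('ref',(312,162),.022),('bar',(340.5,252),.012),('petri',(343,199),.012),('disc',(434.5,249),.012),('circ',(466,257),.012),('rect',(403,240),.012),('pad',(239.5,243),.055),('jar',(487,166),.06),('eye',(194,177),.054)]:
    p=p2w(c,uv,z); print(n,p.round(4),np.hypot(p[0],p[1]).round(3))
# light base top corners
for uv in [(215,198),(288,213),(270,290),(193,271)]: print(p2w(c,uv,.055).round(3))
for uv in [(395,206),(487,227),(477,294),(380,268)]: print(p2w(c,uv,.012).round(3))
im=cv2.imread('pics/top0.png'); cv2.imwrite('pics/topc.png',cv2.resize(im[120:300,120:520],None,fx=2,fy=2,interpolation=2))
E
```

```text
[[-0.04  -0.977  0.21 ]
 [-0.999  0.039 -0.009]
 [ 0.001 -0.21  -0.978]]
f1 [0.7417 0.1814 0.012 ] 0.764
f2 [0.6554 0.2236 0.012 ] 0.693
f3 [0.6352 0.4735 0.012 ] 0.792
riser [ 0.6721 -0.0808  0.018 ] 0.677
spec [ 0.6495 -0.2052  0.022 ] 0.681
ref [0.6716 0.0637 0.022 ] 0.675
bar [0.4531 0.0048 0.012 ] 0.453
petri [ 0.5789 -0.0076  0.012 ] 0.579
disc [ 0.4513 -0.2155  0.012 ] 0.5
circ [ 0.43   -0.2869  0.012 ] 0.517
rect [ 0.4751 -0.1436  0.012 ] 0.496
pad [0.4799 0.2313 0.055 ] 0.533
jar [ 0.6343 -0.3424  0.06  ] 0.721
eye [0.6365 0.3381 0.054 ] 0.721
[0.585 0.288 0.055]
[0.543 0.122 0.055]
[0.376 0.164 0.055]
[0.423 0.333 0.055]
[ 0.557 -0.131  0.012]
[ 0.498 -0.345  0.012]
[ 0.346 -0.302  0.012]
[ 0.413 -0.085  0.012]
```

View pics/topc.png

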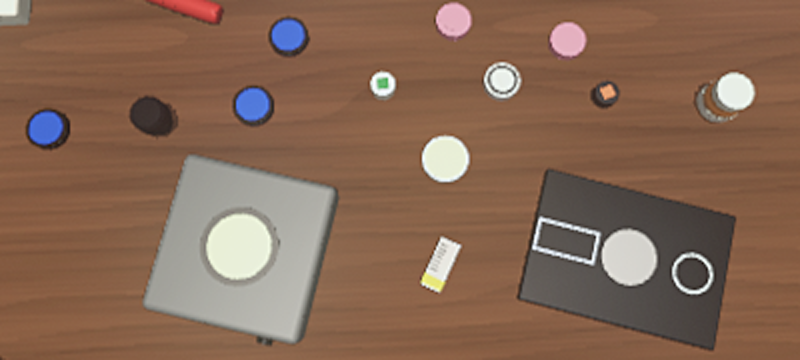

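The nearest filter is f2 at crop (253,105), full image (247,172), 0.693 m from the base. The other two are 0.764 m and 0.792 m away, so f2 is the one meant. The pink discs are clearly separate from the ringed aluminium riser.

```bash
cat >> h.py <<'E'
def plan(x,y,z,psi=None):
    o=get_obs(); Rm=rot(o['eef_rot']); p=o['eef_pos']; Y=Rm.apply([0,1,0]); c=np.arctan2(Y[1],Y[0])
    Z=Rm.apply([0,0,1]); print('now',p.round(4),'psi',c.round(4),'tilt',Z[:2].round(4),'t',o['time'],'q6',o['qpos'][5].round(2))
    if psi is None: psi=c
    print('turn z units',((c-psi)/(np.pi/4)).round(4))
    d=np.array([x,y,z])-p
    for nm,a in(('before',c),('after',psi)):
        print(nm,'shift units',(np.array([-np.sin(a)*d[0]+np.cos(a)*d[1],np.cos(a)*d[0]+np.sin(a)*d[1],-d[2]])/.2).round(4))
E
python3 - <<'E'
import plant
from h import *
print([n for n in dir(plant) if n[0]!='_'], getattr(plant,'grasp_offset',None))
c=calibration('wrist');o=get_obs()
print(rot(o['eef_rot']).inv().apply(rot(c['attitude']).as_matrix().T).round(3))
for z in(0,.02):print(w2p(c,[o['eef_pos'][0],o['eef_pos'][1],z]))
plan(.672,-.081,.2,-.3)
E
```

```text
['MotionError', 'calibration', 'close_job', 'get_obs', 'grab_frame', 'grasp_offset'] 0.0187
[[-0.001  1.     0.   ]
 [-0.966 -0.001 -0.257]
 [-0.257 -0.001  0.966]]
[322.51331056 173.28206059]
[322.4707576  176.15962405]
now [0.2399 0.5494 0.2306] psi 1.159 tilt [-0.0007 -0.0012] t 0.15 q6 -0.12
turn z units 1.8577
before shift units [-3.2415 -2.0238  0.1532]
after shift units [-2.3727  2.9955  0.1532]
```

{"method": "move_arm", "body": {
  "moves": [
    [[0,0,0.232],[0,0,0],0],
    [[0,0,0.232],[0,0,0],0],
    [[0,0,0.232],[0,0,0],0],
    [[0,0,0.232],[0,0,0],0],
    [[0,0,0.232],[0,0,0],0],
    [[0,0,0.232],[0,0,0],0],
    [[0,0,0.232],[0,0,0],0],
    [[0,0,0.232],[0,0,0],0]
  ],
  "grip_force": 30
}}

```text
time: 1.15
eef_pos: [0.24, 0.5495, 0.2309]
eef_rot: [0.0, 0.806, 0.592, -0.0]
ft_force: [-0.2, 0.1, -0.7]
width: 0.0854
gripper_force: 0.0
```

{"method": "move_arm", "body": {
  "moves": [
    [[0,0,0],[-0.19,0.24,0.012],0],
    [[0,0,0],[-0.19,0.24,0.012],0],
    [[0,0,0],[-0.19,0.24,0.012],0],
    [[0,0,0],[-0.19,0.24,0.012],0],
    [[0,0,0],[-0.19,0.24,0.012],0],
    [[0,0,0],[-0.19,0.24,0.012],0],
    [[0,0,0],[-0.19,0.24,0.012],0],
    [[0,0,0],[-0.19,0.24,0.012],0],
    [[0,0,0],[-0.19,0.24,0.012],0],
    [[0,0,0],[-0.19,0.24,0.012],0],
    [[0,0,0],[-0.19,0.24,0.012],0],
    [[0,0,0],[-0.19,0.24,0.012],0]
  ]
}}

```text
time: 2.65
eef_pos: [0.6572, -0.0573, 0.2021]
eef_rot: [-0.0, 0.805, 0.594, -0.0]
ft_force: [1.0, -0.4, -0.1]
width: 0.0855
gripper_force: 0.0
```

```bash
python3 - <<'E'
from h import *
plan(.672,-.081,.2,-.3)
c=calibration('wrist');print(w2p(c,[.672,-.081,.018]),w2p(calibration('wrist'),[*get_obs()['eef_pos'][:2],.0]))
cv2.imwrite('pics/w1.png',grab_frame('wrist')[:,:,::-1])
E
```

```text
now [ 0.6572 -0.0573  0.2021] psi -0.2989 tilt [-0.0004  0.0002] t 2.65 q6 0.11
turn z units 0.0014
before shift units [-0.0915  0.1056  0.0106]
after shift units [-0.0914  0.1057  0.0106]
[341.03757449 198.16364093] [322.01019848 178.87484372]
```

View pics/w1.png

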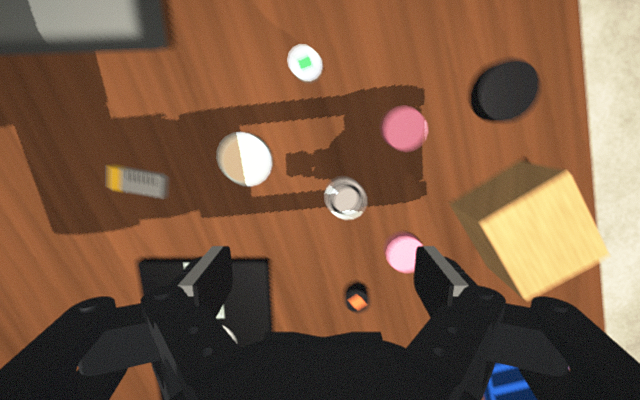

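The wrist view shows the riser at (346,198) between the pink discs, the reference at (305,62), the specimen with its copper square at (357,301), the bar near (137,182) and the petri dish at (245,159).

```bash
python3 - <<'E'
from h import *
c=calibration('wrist'); im=cv2.imread('pics/w1.png')
for n,uv,z in [('riser',(346,198),.018),('ref',(305,62),.022),('spec',(357,301.5),.022),('petri',(245,158),.012),('pink',(404,128),.018),('pink2',(404,254),.018),('barY',(109,179),.012),('barE',(168,185),.012)]:
    print(n,p2w(c,uv,z).round(4))
a=im[150:250,296:396]; cv2.imwrite('pics/r.png',cv2.resize(a,None,fx=6,fy=6,interpolation=2))
E
```

```text
riser [ 0.683  -0.0909  0.018 ]
ref [0.6832 0.054  0.022 ]
spec [ 0.6596 -0.2177  0.022 ]
petri [ 0.5907 -0.0163  0.012 ]
pink [ 0.762  -0.0365  0.018 ]
pink2 [ 0.7288 -0.1761  0.018 ]
barY [0.439 0.007 0.012]
barE [ 0.4982 -0.0187  0.012 ]
```

View pics/r.png

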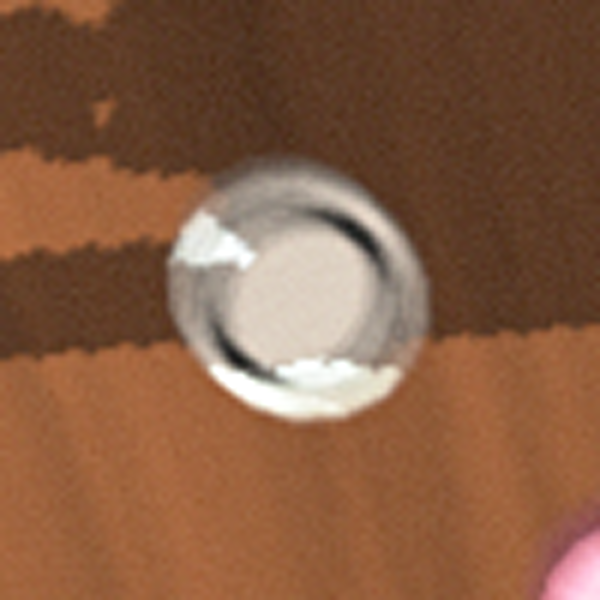

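The arm was still settling when I read the second calibration, which explains the constant 15 mm offset. From now on I'll save the pose together with each picture, after a still row. Next I centre over the riser.

```bash
cat >> h.py <<'E'
import pickle
def snap(n,cam='wrist'):
    c=calibration(cam); im=grab_frame(cam)[:,:,::-1].copy(); cv2.imwrite(f'pics/{n}.png',im); pickle.dump(c,open(f'pics/{n}.pkl','wb')); return c,im
E
python3 - <<'E'
from h import *
plan(.6743,-.0815,.13,-.3)
E
```

```text
now [ 0.6621 -0.0647  0.2019] psi -0.3018 tilt [ 0.0047 -0.0053] t 2.7 q6 0.1
turn z units -0.0023
before shift units [-0.0622  0.0834  0.3594]
after shift units [-0.0624  0.0833  0.3594]
```

{"method": "move_arm", "body": {
  "moves": [
    [[0,0,0],[-0.045,0.06,0.17],0],
    [[0,0,0],[-0.045,0.06,0.17],0],
    [[0,0,0],[0,0,0],0],
    [[0,0,0],[0,0,0],0]
  ]
}}

```text
time: 3.2
eef_pos: [0.6741, -0.0793, 0.1353]
eef_rot: [0.0, 0.804, 0.594, 0.0]
ft_force: [-0.3, 0.9, 0.5]
width: 0.0854
gripper_force: 0.0
```

```bash
python3 - <<'E'
from h import *
c,im=snap('w2')
plan(.6743,-.0815,.13,-.3)
print(w2p(c,[.6743,-.0815,.018]))
for n,uv in [('spec',(.6495,-.2052)),('ref',(.6716,.0637)),('petri',(.579,-.0076))]: print(n,w2p(c,[*uv,.02]))
E
```

```text
now [ 0.6746 -0.0792  0.136 ] psi -0.2983 tilt [ 0.0016 -0.0002] t 3.25 q6 0.08
turn z units 0.0022
before shift units [-0.0113  0.002   0.03  ]
after shift units [-0.0113  0.002   0.03  ]
[322.5033249  199.28076773]
spec [335.62379252 323.33611944]
ref [262.56024106  24.26724692]
petri [188.21691651 151.02913161]
```

View pics/w2.png

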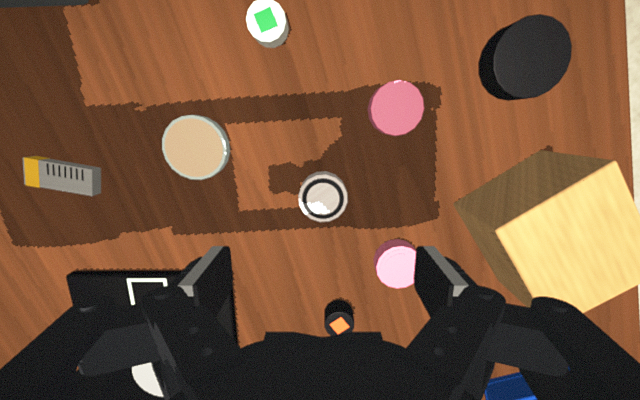

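The riser top centre is at (322.5,197.5), within 1.5 mm of the prediction. Next I descend and grasp.

{"method": "move_arm", "body": {
  "moves": [
    [[0,0,0],[-0.005,0.002,0.24],0],
    [[0,0,0],[0,0,0.24],0],
    [[0,0,0],[0,0,0.12],0],
    [[0,0,0],[0,0,0.06],0],
    [[0,0,0],[0,0,0],0],
    [[0,0,0],[0,0,0],1],
    [[0,0,0],[0,0,0],1],
    [[0,0,0],[0,0,0],1],
    [[0,0,0],[0,0,0],1],
    [[0,0,0],[0,0,0],1]
  ],
  "grip_force": 30
}}

```text
time: 4.5
eef_pos: [0.675, -0.081, 0.004]
eef_rot: [0.001, 0.804, 0.594, 0.001]
ft_force: [-0.7, 1.3, 5.1]
width: 0.0428
gripper_force: 29.9
```

```bash
python3 - <<'E'
from h import *
o=get_obs();print(o['width'],o['gripper_force'],o['ft_force'])
plan(.4513,-.2155,.1,-.3)
E
```

```text
0.042768053743683136 29.892852902412415 [-0.66873297  1.3207126   5.08178726]
now [ 0.675 -0.081  0.004] psi -0.2987 tilt [ 0.0019 -0.0005] t 4.5 q6 0.08
turn z units 0.0016
before shift units [-0.9717 -0.8712 -0.48  ]
after shift units [-0.9728 -0.8699 -0.48  ]
```

{"method": "move_arm", "body": {
  "moves": [
    [[0,0,0],[0,0,-0.3],1],
    [[0,0,0],[0,0,-0.3],1],
    [[0,0,0],[-0.19,-0.125,-0.01],1],
    [[0,0,0],[-0.19,-0.125,-0.01],1],
    [[0,0,0],[-0.19,-0.125,-0.01],1],
    [[0,0,0],[-0.19,-0.125,-0.01],1],
    [[0,0,0],[-0.19,-0.125,-0.01],1],
    [[0,0,0],[-0.19,-0.125,0],1],
    [[0,0,0],[-0.19,-0.12,0],1],
    [[0,0,0],[0,0,0],1],
    [[0,0,0],[0,0,0],1],
    [[0,0,0],[0,0,0],1]
  ]
}}

```text
time: 6.0
eef_pos: [0.4305, -0.2834, 0.1327]
eef_rot: [0.0, 0.804, 0.594, 0.0]
ft_force: [0.2, 0.1, -1.2]
width: 0.0425
gripper_force: 31.1
```

```bash
python3 - <<'E'
from h import *
c,im=snap('w3')
plan(.4513,-.2155,.1,-.3)
for uv in [(.4513,-.2155),(.43,-.2869),(.475,-.1436)]: print(w2p(c,[*uv,.012]))
E
```

```text
now [ 0.4305 -0.2832  0.1326] psi -0.2973 tilt [ 0.0004 -0.0002] t 6.05 q6 -0.42
turn z units 0.0034
before shift units [0.3544 0.0004 0.1631]
after shift units [ 0.3544 -0.0006  0.1631]
[321.30859652 113.24743495]
[322.17679457 199.87617074]
[323.0908919  10.6172052]
```

View pics/w3.png

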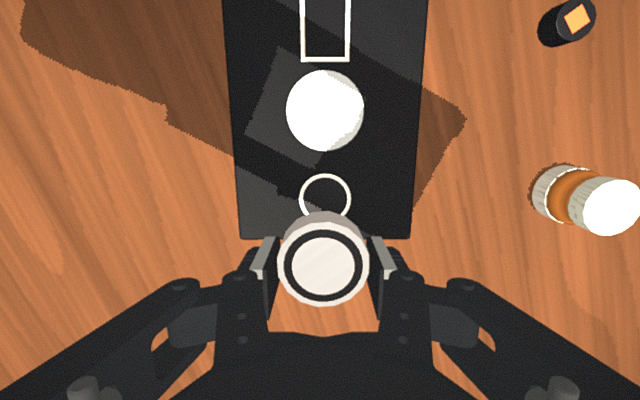

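The disc is at (325,110), the circle at (325,198), the rectangle runs off the top of the frame, and the held riser's top is at (323,264). I'll fit these in the plane.

```bash
cat >> h.py <<'E'
def circ(c,mask,z):
    "outer contours -> plane z -> least-squares circles"
    out=[]
    for k in cv2.findContours(mask.astype(np.uint8),cv2.RETR_EXTERNAL,cv2.CHAIN_APPROX_NONE)[0]:
        if len(k)<40: continue
        h=cv2.convexHull(k)[:,0]; P=np.array([p2w(c,p,z)[:2] for p in h.astype(float)])
        s=np.linalg.lstsq(np.c_[2*P,np.ones(len(P))],(P**2).sum(1),rcond=None)[0]
        r=np.hypot(*(P-s[:2]).T); out.append((s[:2].round(4),r.mean().round(4),r.std().round(4),cv2.boundingRect(k)))
    return out
E
python3 - <<'E'
from h import *
c=pickle.load(open('pics/w3.pkl','rb')); im=cv2.imread('pics/w3.png'); g=im.min(2)
m=(g>140); m[:,:230]=0;m[:,420:]=0
for z,a,b in((.012,60,160),(.012,170,212),(.1467,213,310)):
    mm=m.copy(); mm[:a]=0;mm[b:]=0
    for t in circ(c,mm,z): print(z,t)
# plate edges at rows
for v in(20,100,180,230):
    row=im[v].max(1).astype(int); d=np.where((row[200:440]<70))[0]+200; print(v,d.min(),d.max(),p2w(c,(d.min(),v),.012)[:2],p2w(c,(d.max(),v),.012)[:2])
E
```

```text
0.012 (array([ 0.4541, -0.2147]), np.float64(0.0322), np.float64(0.0002), (286, 70, 78, 81))
0.012 (array([ 0.4684, -0.1681]), np.float64(0.0214), np.float64(0.0002), (300, 60, 49, 2))
0.012 (array([ 0.4322, -0.2865]), np.float64(0.0231), np.float64(0.0002), (298, 173, 53, 39))
0.1467 (array([ 0.4323, -0.2816]), np.float64(0.0226), np.float64(0.0011), (277, 213, 92, 94))
20 223 426 [ 0.39918307 -0.12694622] [ 0.54910074 -0.17318364]
100 229 420 [ 0.38181918 -0.18311322] [ 0.53198602 -0.22941839]
180 236 414 [ 0.36289853 -0.24729422] [ 0.51250833 -0.29341729]
230 240 409 [ 0.3493573  -0.29200851] [ 0.49780972 -0.33776761]
```

```bash
python3 - <<'E'
from h import *
c=pickle.load(open('pics/w3.pkl','rb')); im=cv2.imread('pics/w3.png')
mm=np.zeros((400,640)); mm[225:305,280:366]=(im.max(2)<70)[225:305,280:366]  # dark ring
for z in(.145,.1467,.149): print(circ(c,mm,z))
p=np.array([.4305,-.2832,.1467]);print(w2p(c,p))
plan(.4541,-.2147,.016,-.2973)
E
```

```text
[(array([ 0.4314, -0.2844]), np.float64(0.0182), np.float64(0.0), (285, 230, 77, 71))]
[(array([ 0.4317, -0.2835]), np.float64(0.0179), np.float64(0.0), (285, 230, 77, 71))]
[(array([ 0.432 , -0.2824]), np.float64(0.0176), np.float64(0.0), (285, 230, 77, 71))]
[320.22078324 266.31822938]
now [ 0.4305 -0.2832  0.1326] psi -0.2973 tilt [ 0.0004 -0.0002] t 6.05 q6 -0.42
turn z units -0.0
before shift units [0.3623 0.0126 0.5831]
after shift units [0.3623 0.0126 0.5831]
```

{"method": "move_arm", "body": {
  "moves": [
    [[0,0,0],[0.18,0.003,0],1],
    [[0,0,0],[0.1817,0.003,0],1],
    [[0,0,0],[0,0,0.2],1],
    [[0,0,0],[0,0,0.2],1],
    [[0,0,0],[0,0,0.12],1],
    [[0,0,0],[0,0,0.06],1],
    [[0,0,0],[0,0,0],1],
    [[0,0,0],[0,0,0],1]
  ]
}}

```text
time: 7.05
eef_pos: [0.4528, -0.2152, 0.0171]
eef_rot: [0.001, 0.804, 0.594, 0.0]
ft_force: [-0.5, -1.0, -1.1]
width: 0.0429
gripper_force: 33.5
```

```bash
python3 - <<'E'
from h import *
print(get_obs()['ft_force'])
plan(.4529,-.2144,.0165,-.2973)
E
```

```text
[-0.45034378 -1.00924625 -1.06242852]
now [ 0.4528 -0.2152  0.0171] psi -0.2983 tilt [ 0.001  -0.0007] t 7.05 q6 -0.28
turn z units -0.0012
before shift units [ 0.0042 -0.0007  0.0028]
after shift units [ 0.0042 -0.0007  0.0028]
```

{"method": "move_arm", "body": {
  "moves": [
    [[0,0,0],[0.004,0,0.003],1],
    [[0,0,0],[0,0,0],1],
    [[0,0,0],[0,0,0],0],
    [[0,0,0],[0,0,0],0],
    [[0,0,0],[0,0,0],0],
    [[0,0,0],[0,0,-0.2],0],
    [[0,0,0],[0,0,-0.3],0],
    [[0,0,0],[0.08,0.235,-0.06],0],
    [[0,0,0],[0.08,0.235,0],0],
    [[0,0,0],[0.08,0.235,0],0],
    [[0,0,0],[0.08,0.235,0],0],
    [[0,0,0],[0,0,0],0]
  ]
}}

```text
time: 8.55
eef_pos: [0.6544, -0.2084, 0.1277]
eef_rot: [0.001, 0.804, 0.595, 0.001]
ft_force: [0.2, 0.2, -0.1]
width: 0.0854
gripper_force: 0.0
```

{"method": "move_arm", "body": {
  "moves": [
    [[0,0,0],[0,0,0],0],
    [[0,0,0],[0,0,0],0]
  ]
}}

```text
time: 8.8
eef_pos: [0.6491, -0.2083, 0.1277]
eef_rot: [-0.001, 0.805, 0.594, -0.001]
ft_force: [-0.4, -0.7, 0.1]
width: 0.0857
gripper_force: 0.0
```

```bash
python3 - <<'E'
from h import *
c2=pickle.load(open('pics/w2.pkl','rb')); 
for n,uv,z in(('spec',(340,325),.022),('ref',(266,20),.022),('petri',(195,146),.012)): print(n,p2w(c2,uv,z))
c,im=snap('w4')
hsv=cv2.cvtColor(im,cv2.COLOR_BGR2HSV)
s=w2p(c,[.6524,-.2077,.022]); print(s)
# copper square
m=((hsv[...,0]<20)&(hsv[...,1]>100)&(im[...,2]>190)).astype(np.uint8)
n,l,st,ce=cv2.connectedComponentsWithStats(m)
for i in range(1,n):
    if 80<st[i,4]<3000 and np.hypot(*(ce[i]-s))<60: print(st[i],ce[i],p2w(c,ce[i],.022))
plan(.6524,-.2077,.004,-.2973)
E
```

```text
spec [ 0.65339843 -0.20680493  0.022     ]
ref [0.67523784 0.06501084 0.022     ]
petri [ 0.58274048 -0.00507645  0.012     ]
[325.20372963 198.52980541]
[315 187  21  21 248] [325.01612903 197.28629032] [ 0.65256722 -0.20662002  0.022     ]
now [ 0.6493 -0.2085  0.1278] psi -0.2993 tilt [-0.0012  0.0003] t 8.85 q6 -0.11
turn z units -0.0026
before shift units [0.0082 0.0134 0.6192]
after shift units [0.0082 0.0135 0.6192]
```

View pics/w4.png

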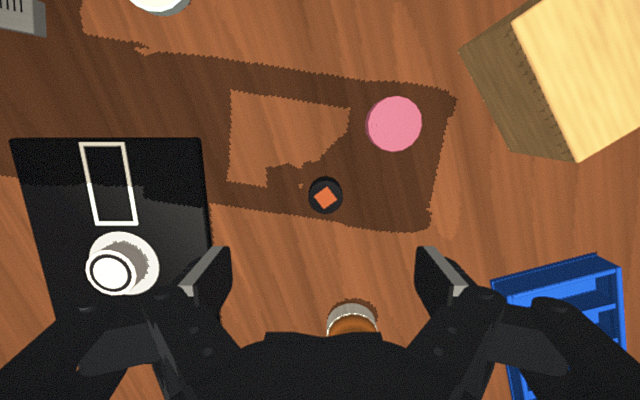

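The copper square is at (325,197), so the specimen is at (.6526,-.2066). The riser stands on the disc at left.

{"method": "move_arm", "body": {
  "moves": [
    [[0,0,0],[0.014,0.013,0.2],0],
    [[0,0,0],[0,0,0.23],0],
    [[0,0,0],[0,0,0.12],0],
    [[0,0,0],[0,0,0.059],0],
    [[0,0,0],[0,0,0],0],
    [[0,0,0],[0,0,0],1],
    [[0,0,0],[0,0,0],1],
    [[0,0,0],[0,0,0],1],
    [[0,0,0],[0,0,0],1],
    [[0,0,0],[0,0,0],1],
    [[0,0,0],[0,0,-0.25],1],
    [[0,0,0],[0,0,-0.3],1]
  ]
}}

```text
time: 10.35
eef_pos: [0.6528, -0.206, 0.1156]
eef_rot: [-0.002, 0.804, 0.594, -0.001]
ft_force: [0.9, -0.9, -0.1]
width: 0.0283
gripper_force: 29.8
```

```bash
python3 - <<'E'
from h import *
o=get_obs(); print(o['width'],o['ft_force'],o['gripper_force'])
plan(.4315,-.287,.14,-.2973)
E
```

```text
0.02826764916174041 [ 0.92506929 -0.92352601 -0.11164016] 29.793278574943542
now [ 0.6528 -0.206   0.1156] psi -0.2987 tilt [-0.0035  0.0014] t 10.35 q6 -0.11
turn z units -0.0018
before shift units [-0.7125 -0.9382 -0.1218]
after shift units [-0.7112 -0.9392 -0.1218]
```

{"method": "move_arm", "body": {
  "moves": [
    [[0,0,0],[-0.1425,-0.1877,-0.024],1],
    [[0,0,0],[-0.1425,-0.1877,-0.024],1],
    [[0,0,0],[-0.1425,-0.1877,-0.024],1],
    [[0,0,0],[-0.1425,-0.1877,-0.024],1],
    [[0,0,0],[-0.1425,-0.1877,-0.024],1],
    [[0,0,0],[0,0,0],1],
    [[0,0,0],[0,0,0],1],
    [[0,0,0],[0,0,0],1],
    [[0,0,0],[0,0,0],1]
  ]
}}

```text
time: 11.48
eef_pos: [0.4337, -0.2872, 0.14]
eef_rot: [0.0, 0.804, 0.595, 0.0]
ft_force: [-0.3, -0.1, 0.2]
width: 0.0287
gripper_force: 29.8
```

```bash
python3 - <<'E'
from h import *
c,im=snap('w5')
print(get_obs()['width']); plan(.4541,-.2147,.036,-.2973)
for a in ([.4541,-.2147,.03],[.4541,-.2147,.012]): print(w2p(c,a))
E
```

```text
0.028949791183863902
now [ 0.4335 -0.2872  0.1399] psi -0.2976 tilt [-0.0001  0.0001] t 11.525 q6 -0.42
turn z units -0.0004
before shift units [ 0.3766 -0.0077  0.5196]
after shift units [ 0.3767 -0.0075  0.5196]
[319.15238789 107.2763571 ]
[319.41269537 108.1134636 ]
```

View pics/w5.png

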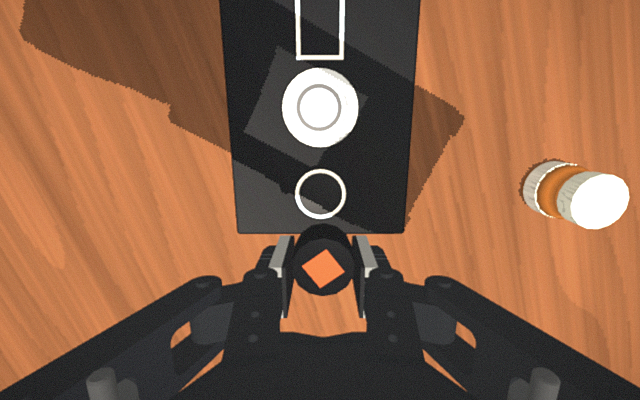

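The riser's ring is at (319,107), centred in the disc. The held copper square is at (323,269).

```bash
python3 - <<'E'
from h import *
c=pickle.load(open('pics/w5.pkl','rb')); im=cv2.imread('pics/w5.png'); g=im.min(2)
mm=np.zeros((400,640)); mm[82:132,293:345]=(g<215)[82:132,293:345]; print('ring',circ(c,mm,.03))
mm=np.zeros((400,640)); mm[62:150,240:400]=(g>140)[62:150,240:400]; print('disc',circ(c,mm,.012))
mm=np.zeros((400,640)); mm[165:222,240:400]=(g>140)[165:222,240:400]; print('circ',circ(c,mm,.012))
hsv=cv2.cvtColor(im,cv2.COLOR_BGR2HSV); m=(hsv[...,1]>120)&(im[...,2]>190); m[:245]=0;m[292:]=0;m[:,:300]=0;m[:,348:]=0
ys,xs=np.nonzero(m); k=cv2.minAreaRect(np.c_[xs,ys].astype(np.float32)); print(k)
for uv in(k[0],(xs.mean(),ys.mean())): print(p2w(c,uv,.1399-.006+.022))
E
```

```text
ring [(array([ 0.4537, -0.2146]), np.float64(0.0176), np.float64(0.0001), (297, 84, 45, 47))]
disc [(array([ 0.4542, -0.2149]), np.float64(0.0324), np.float64(0.0002), (282, 68, 77, 80))]
circ [(array([ 0.4322, -0.2868]), np.float64(0.0233), np.float64(0.0001), (295, 169, 51, 50))]
((323.4999694824219, 270.5), (46.99999237060547, 40.99999237060547), -0.0)
[ 0.43479897 -0.28856263  0.1559    ]
[ 0.43474031 -0.28791585  0.1559    ]
```

{"method": "move_arm", "body": {
  "moves": [
    [[0,0,0],[0.19,-0.008,0],1],
    [[0,0,0],[0.19,-0.008,0],1],
    [[0,0,0],[0,0,0.2],1],
    [[0,0,0],[0,0,0.15],1],
    [[0,0,0],[0,0,0.1],1],
    [[0,0,0],[0,0,0.057],1],
    [[0,0,0],[0,0,0],1],
    [[0,0,0],[0,0,0],1],
    [[0,0,0],[0,0,0],1]
  ]
}}

```text
time: 12.65
eef_pos: [0.4526, -0.2143, 0.0395]
eef_rot: [0.001, 0.804, 0.594, 0.0]
ft_force: [0.1, 0.8, -0.3]
width: 0.0286
gripper_force: 31.0
```

```bash
python3 - <<'E'
from h import *
print(get_obs()['ft_force'])
plan(.4525,-.2139,.0365,-.2976)
E
```

```text
[ 0.10770976  0.79567841 -0.2768396 ]
now [ 0.4526 -0.2143  0.0395] psi -0.2987 tilt [ 0.0013 -0.001 ] t 12.65 q6 -0.28
turn z units -0.0014
before shift units [ 0.0019 -0.0013  0.0148]
after shift units [ 0.0019 -0.0013  0.0148]
```

{"method": "move_arm", "body": {
  "moves": [
    [[0,0,0],[0.002,-0.001,0.014],1],
    [[0,0,0],[0,0,0],1],
    [[0,0,0],[0,0,0],1]
  ]
}}

```text
time: 13.02
eef_pos: [0.4527, -0.214, 0.0368]
eef_rot: [0.001, 0.804, 0.594, 0.0]
ft_force: [-1.0, 0.1, 7.6]
width: 0.0285
gripper_force: 31.5
```

{"method": "move_arm", "body": {
  "moves": [
    [[0,0,0],[0,0,0],0],
    [[0,0,0],[0,0,0],0],
    [[0,0,0],[0,0,0],0],
    [[0,0,0],[0,0,-0.2],0],
    [[0,0,0],[0,0,-0.28],0],
    [[0,0,0],[0.21,-0.06,0],0],
    [[0,0,0],[0.21,-0.06,0],0],
    [[0,0,0],[0.21,-0.06,0],0],
    [[0,0,0],[0.21,-0.06,0],0],
    [[0,0,0],[0.21,-0.06,0],0]
  ]
}}

```text
time: 14.28
eef_pos: [0.4563, 0.0062, 0.1319]
eef_rot: [0.0, 0.805, 0.594, -0.0]
ft_force: [1.3, -0.5, 0.0]
width: 0.0858
gripper_force: 0.0
```

{"method": "move_arm", "body": {
  "moves": [
    [[0,0,-0.226],[0,0,0],0],
    [[0,0,-0.226],[0,0,0],0],
    [[0,0,-0.226],[0,0,0],0],
    [[0,0,-0.226],[0,0,0],0],
    [[0,0,-0.226],[0,0,0],0],
    [[0,0,-0.226],[0,0,0],0],
    [[0,0,-0.226],[0,0,0],0],
    [[0,0,-0.226],[0,0,0],0],
    [[0,0,0],[0,0,0],0],
    [[0,0,0],[0,0,0],0],
    [[0,0,0],[0,0,0],0]
  ]
}}

```text
time: 15.65
eef_pos: [0.4564, 0.0048, 0.1319]
eef_rot: [-0.0, 0.224, 0.975, -0.0]
ft_force: [-0.0, -0.2, -0.0]
width: 0.0855
gripper_force: 0.0
```

```bash
python3 - <<'E'
from h import *
c,im=snap('w6')
print(c)
plan(.4531,.0048,.003,1.12)
print(w2p(c,[.4531,.0048,.012]))
E
```

```text
{'vfov': 66.721866955406, 'cx': 322.78044772476414, 'cy': 200.7891600409456, 'origin': array([0.39940393, 0.03352083, 0.27402914]), 'attitude': array([0.10990414, 0.84065273, 0.52585808, 0.06853716])}
now [0.4564 0.0049 0.1319] psi 1.1198 tilt [-0.0001 -0.0001] t 15.7 q6 -1.26
turn z units -0.0003
before shift units [ 0.0149 -0.0075  0.6444]
after shift units [ 0.0149 -0.0075  0.6444]
[320.2525778  191.18842489]
```

View pics/w6.png

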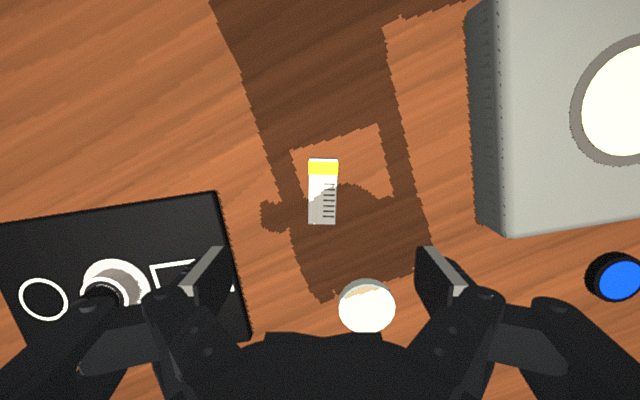

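The bar lies between about (308,158) and (336,224), nearly aligned with the jaws.

```bash
python3 - <<'E'
from h import *
c=pickle.load(open('pics/w6.pkl','rb')); im=cv2.imread('pics/w6.png'); hsv=cv2.cvtColor(im,cv2.COLOR_BGR2HSV)
sub=np.zeros((400,640),bool); sub[150:235,295:350]=1
lab=cv2.cvtColor(im,cv2.COLOR_BGR2HSV)
m=sub&(((hsv[...,1]<60)&(hsv[...,2]>110))|((hsv[...,0]>22)&(hsv[...,0]<35)&(hsv[...,2]>180)))
m=cv2.morphologyEx(m.astype(np.uint8),cv2.MORPH_CLOSE,np.ones((7,7)))
k=max(cv2.findContours(m,0,1)[0],key=len)[:,0]
P=np.array([p2w(c,p,.012)[:2] for p in k.astype(float)])
r=cv2.minAreaRect((P*1000).astype(np.float32)); b=cv2.boxPoints(r); print(r, b)
L=b[1]-b[0] if np.hypot(*(b[1]-b[0]))>40 else b[2]-b[1]
a=np.arctan2(L[1],L[0]); a=(a+np.pi/2)%np.pi-np.pi/2; print('yaw',a,'psi',a+np.pi/2)
plan(*(np.array(r[0])/1000),.002,a+np.pi/2)
E
```

```text
((454.629150390625, 6.422750473022461), (25.961376190185547, 60.210487365722656), 63.33613586425781) [[421.9003      8.332393 ]
 [475.70767   -18.687393 ]
 [487.358       4.5131083]
 [433.55063    31.532894 ]]
yaw -0.4653722 psi 1.1054242
now [0.4564 0.0049 0.1319] psi 1.1198 tilt [-0.0001 -0.0001] t 15.7 q6 -1.26
turn z units 0.0183
before shift units [0.0115 0.0031 0.6494]
after shift units [0.0116 0.0029 0.6494]
```

{"method": "move_arm", "body": {
  "moves": [
    [[0,0,0.018],[0.011,0.003,0.2],0],
    [[0,0,0],[0,0,0.25],0],
    [[0,0,0],[0,0,0.13],0],
    [[0,0,0],[0,0,0.066],0],
    [[0,0,0],[0,0,0],0],
    [[0,0,0],[0,0,0],0]
  ],
  "grip_force": 50
}}

```text
time: 16.45
eef_pos: [0.4556, 0.0062, 0.0035]
eef_rot: [0.001, 0.23, 0.973, 0.0]
ft_force: [0.0, 0.1, 1.5]
width: 0.0852
gripper_force: 0.0
```

{"method": "move_arm", "body": {
  "moves": [
    [[0,0,0],[0,0,0],1],
    [[0,0,0],[0,0,0],1],
    [[0,0,0],[0,0,0],1],
    [[0,0,0],[0,0,0],1],
    [[0,0,0],[0,0,0],1],
    [[0,0,0],[0,0,-0.25],1],
    [[0,0,0],[0,0,-0.3],1],
    [[0,0,0],[0,0,-0.1],1],
    [[0,0,0],[0,0,0],1]
  ]
}}

```text
time: 17.58
eef_pos: [0.4559, 0.0062, 0.1341]
eef_rot: [0.002, 0.23, 0.973, 0.0]
ft_force: [0.0, -0.4, -1.5]
width: 0.0235
gripper_force: 50.4
```

```bash
python3 - <<'E'
from h import *
o=get_obs(); print(o['width'],o['ft_force'],o['gripper_force'])
plan(.476,-.1429,.13,-.297)
E
```

```text
0.023518892247622145 [ 0.02728433 -0.35492494 -1.50819902] 50.3866571187973
now [0.4559 0.0062 0.1341] psi 1.1072 tilt [ 0.0038 -0.0006] t 17.575 q6 -1.25
turn z units 1.7879
before shift units [-0.4233 -0.6219  0.0206]
after shift units [-0.6835  0.3143  0.0206]
```

{"method": "move_arm", "body": {
  "moves": [
    [[0,0,0.2235],[0,0,0],1],
    [[0,0,0.2235],[0,0,0],1],
    [[0,0,0.2235],[0,0,0],1],
    [[0,0,0.2235],[0,0,0],1],
    [[0,0,0.2235],[0,0,0],1],
    [[0,0,0.2235],[0,0,0],1],
    [[0,0,0.2235],[0,0,0],1],
    [[0,0,0.2235],[0,0,0],1]
  ]
}}

```text
time: 18.58
eef_pos: [0.4532, 0.0065, 0.1308]
eef_rot: [-0.001, 0.806, 0.592, -0.001]
ft_force: [1.1, -0.1, -0.9]
width: 0.0239
gripper_force: 50.4
```

{"method": "move_arm", "body": {
  "moves": [
    [[0,0,0],[-0.2,0.063,0],1],
    [[0,0,0],[-0.22,0.063,0],1],
    [[0,0,0],[-0.22,0.063,0],1],
    [[0,0,0],[-0.22,0.063,0],1],
    [[0,0,0],[-0.198,0.063,0],1],
    [[0,0,0],[0,0,0],1],
    [[0,0,0],[0,0,0],1],
    [[0,0,0],[0,0,0],1]
  ]
}}

```text
time: 19.58
eef_pos: [0.4522, -0.2128, 0.1319]
eef_rot: [-0.001, 0.804, 0.595, -0.0]
ft_force: [-0.2, 0.6, -2.0]
width: 0.0234
gripper_force: 50.3
```

```bash
python3 - <<'E'
from h import *
c,im=snap('w7')
print(get_obs()['width']); plan(.476,-.1429,.015,-.297)
print(w2p(c,[.476,-.1429,.012]))
E
```

```text
0.023350359481214267
now [ 0.4525 -0.213   0.1322] psi -0.2958 tilt [-0.0013  0.0009] t 19.625 q6 -0.28
turn z units 0.0015
before shift units [0.3694 0.0103 0.5858]
after shift units [0.3694 0.0099 0.5858]
[324.52868399 109.72570829]
```

View pics/w7.png

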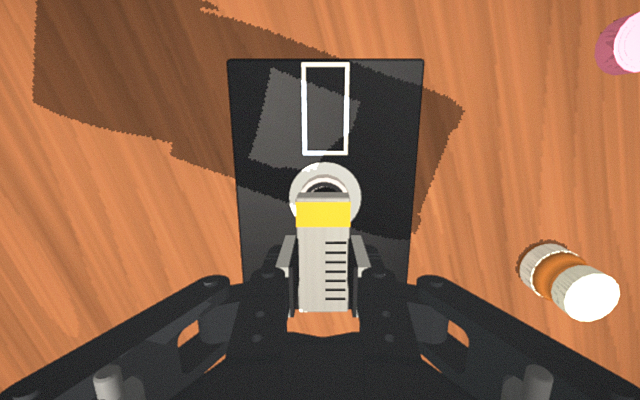

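The rectangle spans about (302,63) to (349,154). The held bar's top spans (296,202) to (351,312), yellow end forward.

```bash
python3 - <<'E'
from h import *
c=pickle.load(open('pics/w7.pkl','rb')); im=cv2.imread('pics/w7.png'); g=im.min(2); hsv=cv2.cvtColor(im,cv2.COLOR_BGR2HSV)
m=np.zeros((400,640),np.uint8); m[58:160,296:356]=(g>140)[58:160,296:356]
def fit(k,z):
    P=np.array([p2w(c,p,z)[:2] for p in k.reshape(-1,2).astype(float)]); r=cv2.minAreaRect((P*1000).astype(np.float32)); b=cv2.boxPoints(r)
    L=b[1]-b[0] if np.hypot(*(b[1]-b[0]))>np.hypot(*(b[2]-b[1])) else b[2]-b[1]
    print(np.array(r[0]).round(1),np.array(r[1]).round(1),'dir',(np.arctan2(L[1],L[0])%np.pi).round(4))
n,l,s,ce=cv2.connectedComponentsWithStats(m); i=1+s[1:,4].argmax(); print(s[i]); fit(np.argwhere(l==i)[:,::-1],.012)
b=np.zeros((400,640),np.uint8); b[202:313,290:356]=((g>110)|((hsv[...,0]>20)&(hsv[...,0]<35)&(hsv[...,2]>200)))[202:313,290:356]
b=cv2.morphologyEx(b,cv2.MORPH_OPEN,np.ones((9,9)))
n,l,s,ce=cv2.connectedComponentsWithStats(b); i=1+s[1:,4].argmax(); print(s[i])
for v in(210,235,260,290,305): u=np.nonzero(b[v])[0]; print(v,u.min(),u.max(),[p2w(c,(q,v),.1407)[:2].round(4) for q in(u.min(),u.max())])
for v in range(190,208,2): print(v,im[v,323])
for v in range(300,322,2): print(v,im[v,315])
E
```

```text
[ 301   62   49   94 1331]
[ 476.2 -143.4] [73.7 39.7] dir 1.2727
[ 291  202   65  110 4473]
210 291 355 [array([ 0.447 , -0.1843]), array([ 0.475 , -0.1928])]
235 297 349 [array([ 0.4458, -0.1967]), array([ 0.4691, -0.2038])]
260 299 325 [array([ 0.4427, -0.2091]), array([ 0.4546, -0.2127])]
290 298 325 [array([ 0.4372, -0.2243]), array([ 0.4499, -0.2282])]
305 299 347 [array([ 0.435 , -0.2324]), array([ 0.458 , -0.2394])]
190 [25 25 24]
192 [112 119 125]
194 [126 134 141]
196 [120 131 134]
198 [173 184 188]
200 [201 215 220]
202 [105 226 255]
204 [ 68 234 254]
206 [ 70 235 254]
300 [185 201 208]
302 [187 203 207]
304 [184 201 207]
306 [186 202 208]
308 [185 199 205]
310 [192 207 213]
312 [111 149 218]
314 [ 85 137 221]
316 [ 91 140 222]
318 [ 89 139 223]
320 [ 95 142 224]
```

```bash
python3 - <<'E'
from h import *
c=pickle.load(open('pics/w7.pkl','rb'))
for z in(.1387,.1407,.1425):
    a=p2w(c,(323.5,201.3),z)[:2];b=p2w(c,(325,311.2),z)[:2]
    l=p2w(c,(297,235),z)[:2];r=p2w(c,(350,235),z)[:2]; l2=p2w(c,(299,305),z)[:2];r2=p2w(c,(350.5,305),z)[:2]
    print(z,((a+b)/2).round(4),np.hypot(*(a-b)).round(4),np.hypot(*(l-r)).round(4),'dir mid',np.arctan2(*((l+r)/2-(l2+r2)/2)[::-1]).round(3),((l+r+l2+r2)/4).round(4))
E
```

```text
0.1387 [ 0.4541 -0.2131] 0.0581 0.0252 dir mid 1.291 [ 0.4522 -0.2193]
0.1407 [ 0.4544 -0.2121] 0.0572 0.0248 dir mid 1.291 [ 0.4525 -0.2182]
0.1425 [ 0.4547 -0.2113] 0.0565 0.0245 dir mid 1.291 [ 0.4528 -0.2173]
```

{"method": "move_arm", "body": {
  "moves": [
    [[0,0,0],[0.182,0.002,0],1],
    [[0,0,0],[0.182,0.002,0],1],
    [[0,0,0],[0,0,0.2],1],
    [[0,0,0],[0,0,0.2],1],
    [[0,0,0],[0,0,0.12],1],
    [[0,0,0],[0,0,0.055],1],
    [[0,0,0],[0,0,0],1],
    [[0,0,0],[0,0,0],1],
    [[0,0,0],[0,0,0],1]
  ]
}}

```text
time: 20.75
eef_pos: [0.4759, -0.1454, 0.0187]
eef_rot: [0.001, 0.804, 0.595, 0.0]
ft_force: [0.0, -0.8, -2.0]
width: 0.0235
gripper_force: 50.3
```

```bash
python3 - <<'E'
from h import *
print(get_obs()['ft_force'])
plan(.4745,-.1436,.0155,-.2965)
E
```

```text
[ 0.01620378 -0.84736297 -1.96346465]
now [ 0.4759 -0.1454  0.0187] psi -0.2971 tilt [ 0.0017 -0.0009] t 20.75 q6 -0.14
turn z units -0.0008
before shift units [ 0.0066 -0.0092  0.0158]
after shift units [ 0.0066 -0.0092  0.0158]
```

{"method": "move_arm", "body": {
  "moves": [
    [[0,0,0],[0.0066,-0.009,0],1],
    [[0,0,0],[0,0,0.014],1],
    [[0,0,0],[0,0,0],1],
    [[0,0,0],[0,0,0],1]
  ]
}}

```text
time: 21.25
eef_pos: [0.4739, -0.1433, 0.0153]
eef_rot: [0.0, 0.804, 0.595, 0.0]
ft_force: [-0.8, 1.8, 6.1]
width: 0.0236
gripper_force: 51.1
```

```bash
python3 - <<'E'
from h import *
print(get_obs()['ft_force'])
plan(.4745,-.1436,.0155,-.2965)
E
```

```text
[-0.77385372  1.77665975  6.05377167]
now [ 0.4739 -0.1433  0.0153] psi -0.2972 tilt [ 0.0003 -0.0001] t 21.25 q6 -0.14
turn z units -0.0009
before shift units [-0.0007  0.0036 -0.0012]
after shift units [-0.0007  0.0036 -0.0012]
```

{"method": "move_arm", "body": {
  "moves": [
    [[0,0,0],[0,0,0],0],
    [[0,0,0],[0,0,0],0],
    [[0,0,0],[0,0,0],0],
    [[0,0,0],[0,0,-0.25],0],
    [[0,0,0],[0,0,-0.3],0],
    [[0,0,0],[0,0,-0.03],0],
    [[0,0,0],[0,0,0],0],
    [[0,0,0],[0,0,0],0]
  ],
  "grip_force": 30
}}

```text
time: 22.25
eef_pos: [0.4725, -0.1427, 0.1295]
eef_rot: [-0.001, 0.804, 0.595, -0.001]
ft_force: [0.9, -0.3, -1.3]
width: 0.0856
gripper_force: 0.0
```

```bash
python3 - <<'E'
from h import *
c,im=snap('w8'); a=im[110:260,220:430]; cv2.imwrite('pics/w8c.png',cv2.resize(a,None,fx=3.8,fy=3.8,interpolation=2))
E
```

```text
(no output)
```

View pics/w8c.png

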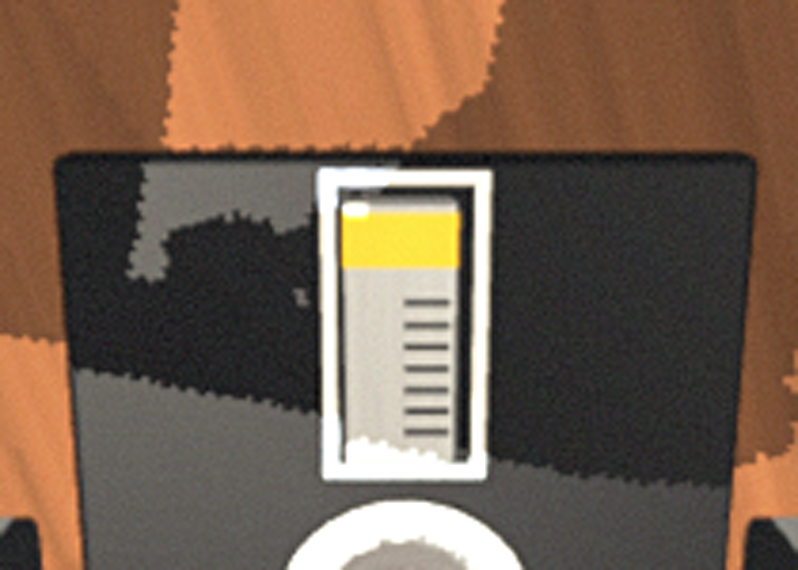

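{"method": "move_arm", "body": {
  "moves": [
    [[0,0,0],[0.215,0.11,0],0],
    [[0,0,0],[0.215,0.11,0],0],
    [[0,0,0],[0.215,0.11,0],0],
    [[0,0,0],[0.215,0.11,0],0],
    [[0,0,0],[0.215,0.11,0],0],
    [[0,0,0],[0.215,0.11,0],0],
    [[0,0,0],[0,0,0],0],
    [[0,0,0],[0,0,0],0],
    [[0,0,0],[0,0,0],0]
  ]
}}

```text
time: 23.42
eef_pos: [0.6741, 0.0638, 0.13]
eef_rot: [-0.001, 0.804, 0.594, -0.001]
ft_force: [-0.2, 0.0, 0.7]
width: 0.0856
gripper_force: 0.0
```

```bash
python3 - <<'E'
from h import *
c,im=snap('w9'); hsv=cv2.cvtColor(im,cv2.COLOR_BGR2HSV)
m=((hsv[...,0]>45)&(hsv[...,0]<85)&(hsv[...,1]>100)&(hsv[...,2]>80)).astype(np.uint8)
n,l,st,ce=cv2.connectedComponentsWithStats(m)
for i in range(1,n):
    if st[i,4]>60: q=p2w(c,ce[i],.022); print(st[i],ce[i],q)
plan(q[0],q[1],.006,-.297)
E
```

```text
[312 189  20  18 226] [321.61061947 197.53539823] [0.6744755  0.06556088 0.022     ]
now [0.6744 0.0638 0.1304] psi -0.2982 tilt [-0.0017 -0.0003] t 23.475 q6 0.29
turn z units -0.0015
before shift units [ 0.0087 -0.0021  0.6219]
after shift units [ 0.0087 -0.0021  0.6219]
```

The bar is inside the rectangle and parallel to it. I'll measure how well it's centred and pick up the reference in the meantime.

```bash
python3 - <<'E'
from h import *
c=pickle.load(open('pics/w8.pkl','rb'))
C=lambda x,y:(220+(x+.5)/3.8-.5,110+(y+.5)/3.8-.5)
# bar top face corners (yellow side edge row ~212 => top face), rect outer corners
bar=[(342,209),(459,209),(453,462),(343,462)]; rec=[(318,169),(492,169),(486,480),(322,480)]
P=np.array([p2w(c,C(*p),.024)[:2] for p in bar]); Q=np.array([p2w(c,C(*p),.012)[:2] for p in rec])
t=np.array([[.293,.956],[.956,-.293]])
for A in(P,Q): print(A.mean(0).round(4),[np.hypot(*(A[i]-A[i-1])).round(4) for i in range(4)])
print('bar-rect in tool',(t@(P.mean(0)-Q.mean(0))).round(4))
E
```

```text
[ 0.4751 -0.1421] [np.float64(0.0579), np.float64(0.0252), np.float64(0.0579), np.float64(0.0251)]
[ 0.4761 -0.1433] [np.float64(0.0743), np.float64(0.0389), np.float64(0.0742), np.float64(0.0394)]
bar-rect in tool [ 0.0009 -0.0012]
```

{"method": "move_arm", "body": {
  "moves": [
    [[0,0,0],[0.009,-0.002,0.2],0],
    [[0,0,0],[0,0,0.23],0],
    [[0,0,0],[0,0,0.12],0],
    [[0,0,0],[0,0,0.07],0],
    [[0,0,0],[0,0,0],0],
    [[0,0,0],[0,0,0],1],
    [[0,0,0],[0,0,0],1],
    [[0,0,0],[0,0,0],1],
    [[0,0,0],[0,0,0],1],
    [[0,0,0],[0,0,0],1],
    [[0,0,0],[0,0,-0.3],1],
    [[0,0,0],[0,0,-0.3],1]
  ]
}}

```text
time: 24.98
eef_pos: [0.6748, 0.0666, 0.1273]
eef_rot: [-0.001, 0.804, 0.595, -0.001]
ft_force: [0.7, -0.3, -0.6]
width: 0.0287
gripper_force: 29.8
```

```bash
python3 - <<'E'
from h import *
print(get_obs()['width'])
plan(.411,-.3587,.135,-.297)
E
```

```text
0.02870253708555714
now [0.6748 0.0666 0.1273] psi -0.2971 tilt [-0.0024 -0.0001] t 24.975 q6 0.29
turn z units -0.0001
before shift units [-2.4197 -0.6386 -0.0387]
after shift units [-2.4197 -0.6389 -0.0387]
```

{"method": "move_arm", "body": {
  "moves": [
    [[0,0,0],[-0.22,-0.058,-0.004],1],
    [[0,0,0],[-0.22,-0.058,-0.004],1],
    [[0,0,0],[-0.22,-0.058,-0.004],1],
    [[0,0,0],[-0.22,-0.058,-0.004],1],
    [[0,0,0],[-0.22,-0.058,-0.004],1],
    [[0,0,0],[-0.22,-0.058,-0.004],1],
    [[0,0,0],[-0.22,-0.058,-0.004],1],
    [[0,0,0],[-0.22,-0.058,-0.004],1],
    [[0,0,0],[-0.22,-0.058,-0.004],1],
    [[0,0,0],[-0.22,-0.058,-0.003],1],
    [[0,0,0],[-0.22,-0.058,0],1]
  ]
}}

```text
time: 26.35
eef_pos: [0.4111, -0.36, 0.1349]
eef_rot: [0.0, 0.804, 0.595, 0.0]
ft_force: [0.3, 0.1, -0.8]
width: 0.0286
gripper_force: 29.8
```

{"method": "move_arm", "body": {
  "moves": [
    [[0,0,0],[0,0,0],1],
    [[0,0,0],[0,0,0],1],
    [[0,0,0],[0,0,0],1]
  ]
}}

```text
time: 26.72
eef_pos: [0.4124, -0.3576, 0.1346]
eef_rot: [-0.0, 0.804, 0.595, 0.0]
ft_force: [-0.7, 0.5, -0.3]
width: 0.0287
gripper_force: 29.8
```

```bash
python3 - <<'E'
from h import *
c,im=snap('w10'); g=im.min(2); hsv=cv2.cvtColor(im,cv2.COLOR_BGR2HSV)
tz=get_obs()['eef_pos'][2]; print('tcp',get_obs()['eef_pos'])
m=((hsv[...,0]>45)&(hsv[...,0]<85)&(hsv[...,1]>100)&(hsv[...,2]>80)).astype(np.uint8)
n,l,st,ce=cv2.connectedComponentsWithStats(m)
for i in range(1,n):
    if st[i,4]>60: print(st[i],ce[i],p2w(c,ce[i],tz-.005+.022))
u=w2p(c,[.4322,-.2866,.012]); print(u); x,y=u.astype(int)
mm=np.zeros((400,640)); s=np.s_[y-31:y+31,x-32:x+32]; mm[s]=(g>140)[s]; print(circ(c,mm,.012))
# copper square vs riser/disc
m=((hsv[...,0]<20)&(hsv[...,1]>100)&(im[...,2]>190)).astype(np.uint8)
n,l,st,ce=cv2.connectedComponentsWithStats(m); s=w2p(c,[.454,-.2147,.052])
for i in range(1,n):
    if 80<st[i,4]<3000 and np.hypot(*(ce[i]-s))<40: print('spec',ce[i],p2w(c,ce[i],.052))
E
```

```text
tcp [ 0.41243348 -0.35761526  0.13467363]
[304 253  38  34 772] [322.73186528 269.4365285 ] [ 0.41351605 -0.35783685  0.15167363]
[319.35294298 109.95172294]
[(array([ 0.4325, -0.2866]), np.float64(0.0236), np.float64(0.0001), (292, 80, 56, 59))]
```

View pics/w10.png

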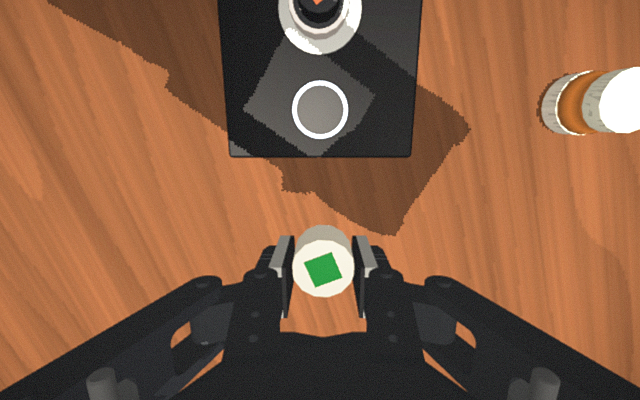

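The empty circle is at (320,110), the held reference's green square at (323,269), and the riser stack is at the top.

{"method": "move_arm", "body": {
  "moves": [
    [[0,0,0],[0.184,-0.007,0],1],
    [[0,0,0],[0.184,-0.007,0],1],
    [[0,0,0],[0,0,0.2],1],
    [[0,0,0],[0,0,0.2],1],
    [[0,0,0],[0,0,0.11],1],
    [[0,0,0],[0,0,0.055],1],
    [[0,0,0],[0,0,0],1],
    [[0,0,0],[0,0,0],1],
    [[0,0,0],[0,0,0],1]
  ]
}}

```text
time: 27.9
eef_pos: [0.4314, -0.2881, 0.0226]
eef_rot: [0.001, 0.804, 0.595, 0.0]
ft_force: [-1.1, -0.1, -1.4]
width: 0.0287
gripper_force: 29.9
```

```bash
python3 - <<'E'
from h import *
print(get_obs()['ft_force'])
plan(.4312,-.2864,.018,-.297)
E
```

```text
[-1.11131653 -0.12533342 -1.35349978]
now [ 0.4314 -0.2881  0.0226] psi -0.2971 tilt [ 0.0013 -0.0013] t 27.9 q6 -0.42
turn z units -0.0002
before shift units [ 0.0079 -0.0034  0.0232]
after shift units [ 0.0079 -0.0034  0.0232]
```

{"method": "move_arm", "body": {
  "moves": [
    [[0,0,0],[0.008,-0.003,0.01],1],
    [[0,0,0],[0,0,0.01],1],
    [[0,0,0],[0,0,0],1],
    [[0,0,0],[0,0,0],1]
  ]
}}

```text
time: 28.4
eef_pos: [0.4311, -0.2861, 0.0197]
eef_rot: [0.001, 0.804, 0.595, 0.0]
ft_force: [-3.8, 2.9, 22.8]
width: 0.0284
gripper_force: 32.0
```

```bash
python3 - <<'E'
from h import *
print(get_obs()['ft_force'])
plan(.4312,-.2864,.018,-.297)
E
```

```text
[-3.82367413  2.85242305 22.83816434]
now [ 0.4311 -0.2861  0.0197] psi -0.2972 tilt [ 0.0012 -0.0011] t 28.4 q6 -0.42
turn z units -0.0002
before shift units [-0.0011  0.0011  0.0087]
after shift units [-0.0011  0.0011  0.0087]
```

{"method": "move_arm", "body": {
  "moves": [
    [[0,0,0],[0,0,-0.006],1],
    [[0,0,0],[0,0,0],1],
    [[0,0,0],[0,0,0],0],
    [[0,0,0],[0,0,0],0],
    [[0,0,0],[0,0,0],0],
    [[0,0,0],[0,0,-0.25],0],
    [[0,0,0],[0,0,-0.3],0],
    [[0,0,0],[-0.2,0,-0.1],0],
    [[0,0,0],[0,0,0],0],
    [[0,0,0],[0,0,0],0],
    [[0,0,0],[0,0,0],0]
  ]
}}

```text
time: 29.78
eef_pos: [0.4183, -0.3227, 0.1477]
eef_rot: [-0.002, 0.804, 0.595, -0.0]
ft_force: [-0.7, 0.0, 0.2]
width: 0.0852
gripper_force: 0.0
```

```bash
python3 - <<'E'
from h import *
c,im=snap('w11'); g=im.min(2); hsv=cv2.cvtColor(im,cv2.COLOR_BGR2HSV)
t=np.array([[.293,.956],[.956,-.293]])
m=((hsv[...,0]>45)&(hsv[...,0]<85)&(hsv[...,1]>100)&(hsv[...,2]>80)).astype(np.uint8)
n,l,st,ce=cv2.connectedComponentsWithStats(m)
for i in range(1,n):
    if st[i,4]>60: q=p2w(c,ce[i],.034)[:2]; print('ref',ce[i],q,'err tool',t@(q-[.4323,-.2866]))
m=((hsv[...,0]<20)&(hsv[...,1]>100)&(im[...,2]>190)).astype(np.uint8)
n,l,st,ce=cv2.connectedComponentsWithStats(m); s=w2p(c,[.454,-.2147,.052])
for i in range(1,n):
    if 80<st[i,4]<3000 and np.hypot(*(ce[i]-s))<60: q=p2w(c,ce[i],.052)[:2]; print('spec',ce[i],q,t@(q-[.4540,-.2148]))
cv2.imwrite('pics/w11c.png',cv2.resize(im[0:250,200:440],None,fx=2.4,fy=2.4,interpolation=2))
plan(.658,.224,.16,-.297)
E
```

```text
ref [326.54601227 157.11042945] [ 0.43249228 -0.28976866] err tool [-0.0029729   0.00111223]
spec [325.27638191  50.59798995] [ 0.45419794 -0.21469043] [0.00016274 0.00015713]
now [ 0.4184 -0.3228  0.1477] psi -0.2966 tilt [-0.0019  0.002 ] t 29.825 q6 -0.49
turn z units 0.0006
before shift units [ 2.9646  0.3467 -0.0613]
after shift units [ 2.9647  0.3454 -0.0613]
```

View pics/w11c.png

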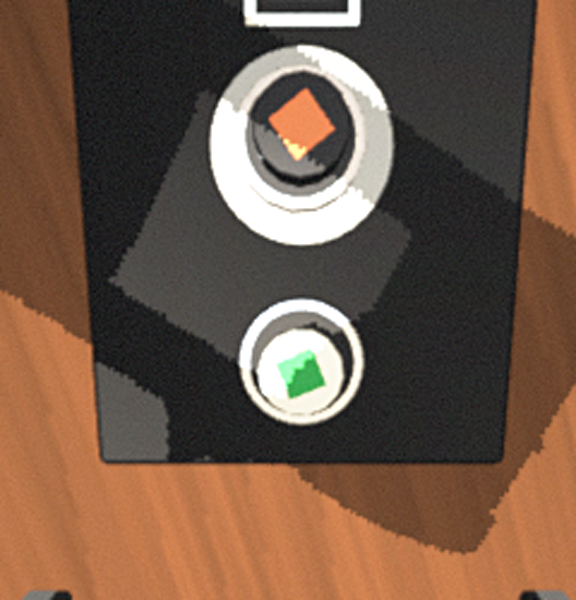

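The reference sits about 3 mm off centre toward the robot's right, while the specimen is dead centre. I'll confirm against the circle in the same image, then mend it before the filter.

```bash
python3 - <<'E'
from h import *
c=pickle.load(open('pics/w11.pkl','rb')); g=cv2.imread('pics/w11.png').min(2)
mm=np.zeros((400,640)); s=np.s_[120:180,296:356]; mm[s]=(g>130)[s]; print(circ(c,mm,.012))
mm=np.zeros((400,640)); s=np.s_[15:105,280:370]; mm[s]=(g>130)[s]; print(circ(c,mm,.012))
plan(.4322,-.2897,.02,-.297)
E
```

```text
[(array([ 0.4324, -0.2863]), np.float64(0.0234), np.float64(0.0002), (299, 124, 52, 53))]
[(array([ 0.4542, -0.215 ]), np.float64(0.0322), np.float64(0.0002), (287, 19, 77, 83))]
now [ 0.4184 -0.3228  0.1477] psi -0.2966 tilt [-0.0019  0.002 ] t 29.825 q6 -0.49
turn z units 0.0006
before shift units [0.1783 0.0176 0.6387]
after shift units [0.1783 0.0175 0.6387]
```

{"method": "move_arm", "body": {
  "moves": [
    [[0,0,0],[0.178,0.015,0.1],0],
    [[0,0,0],[0,0,0.2],0],
    [[0,0,0],[0,0,0.2],0],
    [[0,0,0],[0,0,0.1],0],
    [[0,0,0],[0,0,0.035],0],
    [[0,0,0],[0,0,0],0],
    [[0,0,0],[0,0,0],1],
    [[0,0,0],[0,0,0],1],
    [[0,0,0],[0,0,0],1],
    [[0,0,0],[0,0,0],1],
    [[0,0,0],[0,0,-0.025],1],
    [[0,0,0],[0,0,0],1]
  ]
}}

```text
time: 31.32
eef_pos: [0.4326, -0.2912, 0.0274]
eef_rot: [0.0, 0.804, 0.595, 0.0]
ft_force: [-0.3, -0.2, 0.2]
width: 0.0285
gripper_force: 29.6
```

```bash
python3 - <<'E'
from h import *
print(get_obs()['ft_force'],get_obs()['width'])
plan(.4322+.003*.293,-.2897+.003*.956,.02,-.297)
E
```

```text
[-0.34399014 -0.15041221  0.22632899] 0.028541228676464987
now [ 0.4326 -0.2912  0.0274] psi -0.2971 tilt [ 0.0006 -0.0007] t 31.325 q6 -0.43
turn z units -0.0001
before shift units [ 0.0219 -0.004   0.0371]
after shift units [ 0.0219 -0.004   0.0371]
```

{"method": "move_arm", "body": {
  "moves": [
    [[0,0,0],[0.018,-0.005,0],1],
    [[0,0,0],[0,0,0],1],
    [[0,0,0],[0,0,0.012],1],
    [[0,0,0],[0,0,0.008],1],
    [[0,0,0],[0,0,0],1],
    [[0,0,0],[0,0,0],1]
  ]
}}

```text
time: 32.08
eef_pos: [0.4324, -0.2873, 0.0228]
eef_rot: [-0.0, 0.804, 0.595, -0.0]
ft_force: [0.2, -0.5, -0.6]
width: 0.0288
gripper_force: 29.7
```

```bash
python3 - <<'E'
from h import *
print(get_obs()['ft_force'])
plan(.4312,-.2864,.02,-.297)
E
```

```text
[ 0.20481053 -0.54334027 -0.60581267]
now [ 0.4324 -0.2873  0.0228] psi -0.2971 tilt [-0.0002 -0.    ] t 32.075 q6 -0.42
turn z units -0.0001
before shift units [ 0.0024 -0.0069  0.0141]
after shift units [ 0.0024 -0.0069  0.0141]
```

{"method": "move_arm", "body": {
  "moves": [
    [[0,0,0],[0,-0.004,0.004],1],
    [[0,0,0],[0,0,0.002],1],
    [[0,0,0],[0,0,0],1],
    [[0,0,0],[0,0,0],1]
  ]
}}

```text
time: 32.58
eef_pos: [0.4323, -0.2873, 0.0226]
eef_rot: [0.001, 0.804, 0.595, 0.0]
ft_force: [-0.2, 1.3, 10.0]
width: 0.0283
gripper_force: 30.5
```

{"method": "move_arm", "body": {
  "moves": [
    [[0,0,0],[0,0,0],0],
    [[0,0,0],[0,0,0],0],
    [[0,0,0],[0,0,0],0],
    [[0,0,0],[0,0,-0.25],0],
    [[0,0,0],[0,0,-0.3],0],
    [[0,0,0],[-0.2,0,-0.1],0],
    [[0,0,0],[0,0,0],0],
    [[0,0,0],[0,0,0],0],
    [[0,0,0],[0,0,0],0]
  ]
}}

```text
time: 33.7
eef_pos: [0.4192, -0.3238, 0.1505]
eef_rot: [-0.002, 0.804, 0.595, -0.0]
ft_force: [-0.1, -0.3, 0.3]
width: 0.0852
gripper_force: 0.0
```

```bash
python3 - <<'E'
from h import *
c,im=snap('w12'); g=im.min(2); hsv=cv2.cvtColor(im,cv2.COLOR_BGR2HSV)
t=np.array([[.293,.956],[.956,-.293]])
m=((hsv[...,0]>45)&(hsv[...,0]<85)&(hsv[...,1]>100)&(hsv[...,2]>80)).astype(np.uint8)
n,l,st,ce=cv2.connectedComponentsWithStats(m)
u=w2p(c,[.4323,-.2866,.012]); x,y=u.astype(int)
mm=np.zeros((400,640)); s=np.s_[y-31:y+31,x-32:x+32]; mm[s]=(g>130)[s]; k=circ(c,mm,.012); print(k)
for i in range(1,n):
    if st[i,4]>60: q=p2w(c,ce[i],.034)[:2]; print('ref',ce[i],q,'err tool',t@(q-k[0][0]))
plan(.658,.224,.16,-.297)
E
```

```text
[(array([ 0.4324, -0.2862]), np.float64(0.0234), np.float64(0.0001), (298, 124, 52, 51))]
ref [327.88118812 153.04950495] [ 0.43540551 -0.28826753] err tool [-0.00109594  0.00347905]
now [ 0.4194 -0.3239  0.1506] psi -0.2965 tilt [-0.0019  0.002 ] t 33.75 q6 -0.49
turn z units 0.0006
before shift units [ 2.9684  0.3408 -0.0472]
after shift units [ 2.9686  0.3393 -0.0472]
```

```bash
python3 - <<'E'
from h import *
t=np.array([[.293,.956],[.956,-.293]])
for n in('w11','w12'):
    c=pickle.load(open(f'pics/{n}.pkl','rb')); im=cv2.imread(f'pics/{n}.png'); g=im.min(2); hsv=cv2.cvtColor(im,cv2.COLOR_BGR2HSV)
    K=np.array([.4324,-.2864])
    gr=(hsv[...,0]>40)&(hsv[...,0]<90)&(hsv[...,1]>60)&(hsv[...,2]>60); 
    u=w2p(c,[*K,.02]); x,y=u.astype(int); s=np.s_[y-20:y+28,x-24:x+25]
    w=np.zeros((400,640),bool); w[s]=gr[s]; ys,xs=np.nonzero(w); print(n,w.sum(),xs.min(),xs.max(),ys.min(),ys.max(),(xs.mean(),ys.mean()))
    b=np.zeros((400,640),np.uint8); b[s]=((g>150)|gr)[s]
    nn,l,st,ce=cv2.connectedComponentsWithStats(b)
    i=l[int(ys.mean()),int(xs.mean())]; print(st[i],u)
    for k in circ(c,l==i,.034): print(k,t@(k[0]-K))
    for v in range(y-24,y+26,3): print(''.join('#' if q>150 else ('g' if r else '.') for q,r in zip(g[v,x-32:x+32],gr[v,x-32:x+32])))
E
```

```text
w11 252 316 335 146 165 (np.float64(325.24603174603175), np.float64(155.63888888888889))
[ 301  131   49   46 1487] [325.19956447 151.61128647]
(array([ 0.4329, -0.2843]), np.float64(0.0213), np.float64(0.0001), (301, 131, 49, 46)) [ 0.0021541 -0.0001373]
.....................#######################....................
................############..........###########...............
.............########.......................########............
...........#######...............................#####..........
.........######........##################..........#####........
........######......#########################........####.......
.......######....##############################.......####......
.......#####....#####################g###########.....####......
.......#####...##################gggggg##########......###......
........####..###############ggggggggggg##########....####......
........####...#############gggggggggggggg########...####.......
.........####..###########gggggggggggggggg#######...####........
..........#####.###########gggggggg#############...####.........
[... 903 characters left out ...]
....#################################...####......
........#####....#####################gggg##########...###......
........#####....##################ggggggggg########...####.....
.........###.....#################ggggggggggg#######...###......
.........####.....#############gggggggggg##########...####......
..........####......##########ggg################....####.......
...........#####......#########################....####.........
..............####.........################.....#####...........
................######.......................#####..............
....................###########.....##########..................
............................###########.........................
```

The white top fits cleanly (r = 14.9 mm). It shows the green mask was partial and biased, so I over-corrected. The reference now sits (+2.2, +0.9) mm off in tool axes, so I'll make one small re-centre.

{"method": "move_arm", "body": {
  "moves": [
    [[0,0,0],[0.194,0.006,0.1],0],
    [[0,0,0],[0,0,0.2],0],
    [[0,0,0],[0,0,0.2],0],
    [[0,0,0],[0,0,0.1],0],
    [[0,0,0],[0,0,0.04],0],
    [[0,0,0],[0,0,0],0],
    [[0,0,0],[0,0,0],1],
    [[0,0,0],[0,0,0],1],
    [[0,0,0],[0,0,0],1],
    [[0,0,0],[0,0,0],1],
    [[0,0,0],[0,0,0],1]
  ]
}}

```text
time: 35.12
eef_pos: [0.4327, -0.2888, 0.0245]
eef_rot: [0.001, 0.804, 0.595, 0.0]
ft_force: [-0.2, -0.9, 5.5]
width: 0.0282
gripper_force: 29.2
```

```bash
python3 - <<'E'
from h import *
print(get_obs()['ft_force'],get_obs()['width'])
plan(.4308,-.2891,.02,-.297)
E
```

```text
[-0.19181244 -0.91945134  5.48027782] 0.028190032719857216
now [ 0.4327 -0.2888  0.0245] psi -0.2972 tilt [ 0.0008 -0.0008] t 35.125 q6 -0.42
turn z units -0.0003
before shift units [-0.0041 -0.0088  0.0224]
after shift units [-0.0041 -0.0088  0.0224]
```

{"method": "move_arm", "body": {
  "moves": [
    [[0,0,0],[0,0,-0.02],1],
    [[0,0,0],[-0.011,-0.008,0],1],
    [[0,0,0],[0,0,0],1],
    [[0,0,0],[0,0,0],1],
    [[0,0,0],[0,0,0],1]
  ]
}}

```text
time: 35.75
eef_pos: [0.4302, -0.2901, 0.0276]
eef_rot: [-0.0, 0.804, 0.595, -0.0]
ft_force: [-0.1, 0.3, -0.3]
width: 0.0283
gripper_force: 29.6
```

```bash
python3 - <<'E'
from h import *
print(get_obs()['ft_force'],get_obs()['width'])
plan(.4303,-.2904,.0245,-.297)
E
```

```text
[-0.09622053  0.30065081 -0.32367747] 0.028264293284389334
now [ 0.4302 -0.2901  0.0276] psi -0.2971 tilt [-0.0002  0.0001] t 35.75 q6 -0.43
turn z units -0.0002
before shift units [-0.0013  0.001   0.0155]
after shift units [-0.0013  0.001   0.0155]
```

{"method": "move_arm", "body": {
  "moves": [
    [[0,0,0],[0,0,0.012],1],
    [[0,0,0],[0,0,0.004],1],
    [[0,0,0],[0,0,0],1],
    [[0,0,0],[0,0,0],1]
  ]
}}

```text
time: 36.25
eef_pos: [0.4302, -0.2901, 0.0246]
eef_rot: [-0.0, 0.804, 0.595, -0.0]
ft_force: [0.2, 0.4, 1.8]
width: 0.0282
gripper_force: 29.9
```

{"method": "move_arm", "body": {
  "moves": [
    [[0,0,0],[0,0,0],0],
    [[0,0,0],[0,0,0],0],
    [[0,0,0],[0,0,0],0],
    [[0,0,0],[0,0,-0.25],0],
    [[0,0,0],[0,0,-0.3],0],
    [[0,0,0],[-0.15,0,-0.1],0],
    [[0,0,0],[0,0,0],0],
    [[0,0,0],[0,0,0],0],
    [[0,0,0],[0,0,0],0]
  ]
}}

```text
time: 37.38
eef_pos: [0.4207, -0.3174, 0.1532]
eef_rot: [-0.002, 0.804, 0.595, -0.0]
ft_force: [0.1, -0.3, 0.7]
width: 0.0856
gripper_force: 0.0
```

```bash
python3 - <<'E'
from h import *
t=np.array([[.293,.956],[.956,-.293]])
snap('w13'); n='w13'
c=pickle.load(open(f'pics/{n}.pkl','rb')); im=cv2.imread(f'pics/{n}.png'); g=im.min(2); hsv=cv2.cvtColor(im,cv2.COLOR_BGR2HSV)
K=np.array([.4324,-.2864])
gr=(hsv[...,0]>40)&(hsv[...,0]<90)&(hsv[...,1]>60)&(hsv[...,2]>60); 
u=w2p(c,[*K,.02]); x,y=u.astype(int); s=np.s_[y-24:y+28,x-24:x+25]
w=np.zeros((400,640),bool); w[s]=gr[s]; ys,xs=np.nonzero(w)
b=np.zeros((400,640),np.uint8); b[s]=((g>150)|gr)[s]
for k in circ(c,b,.034): print(k,t@(k[0]-K))
for v in range(y-27,y+29,2): print(''.join('#' if q>150 else ('g' if r else '.') for q,r in zip(g[v,x-32:x+32],gr[v,x-32:x+32])))
plan(.658,.224,.16,-.297)
E
```

```text
(array([ 0.433 , -0.2839]), np.float64(0.0214), np.float64(0.0002), (300, 133, 49, 49)) [ 0.0025658 -0.0001589]
................................................................
.........................################.......................
....................##########################..................
.................#############......############................
...............#########..................########..............
.............########..........................#####............
............######.........############..........####...........
..........#######......###################........#####.........
.........######......########################......#####........
.........#####.....###########################......####........
........######...###################gg#########......####.......
........#####...################gggggg###########.....###.......
........####....##############ggggggggg##########.....####......
........####...###############gggggggggg#########.....####......
........####...##############gggggggggggg#########....####......
........####.
[... 323 characters left out ...]
.#####...##########################...####...........
..............####....######################...#####............
................#####....################....#####..............
..................#######................######.................
.....................########################...................
..........................##############........................
................................................................
................................................................
now [ 0.4208 -0.3175  0.1532] psi -0.2966 tilt [-0.0021  0.0022] t 37.425 q6 -0.48
turn z units 0.0005
before shift units [ 2.9358  0.3428 -0.0339]
after shift units [ 2.9359  0.3417 -0.0339]
```

By its ASCII outline the reference is now centred to under 0.5 mm. On to the filter.

{"method": "move_arm", "body": {
  "moves": [
    [[0,0,0],[0.245,0.0285,-0.003],0],
    [[0,0,0],[0.245,0.0285,-0.003],0],
    [[0,0,0],[0.245,0.0285,-0.003],0],
    [[0,0,0],[0.245,0.0285,-0.003],0],
    [[0,0,0],[0.245,0.0285,-0.003],0],
    [[0,0,0],[0.245,0.0285,-0.003],0],
    [[0,0,0],[0.245,0.0285,-0.003],0],
    [[0,0,0],[0.245,0.0285,-0.003],0],
    [[0,0,0],[0.245,0.0285,-0.003],0],
    [[0,0,0],[0.245,0.0285,-0.003],0],
    [[0,0,0],[0.245,0.0285,0],0],
    [[0,0,0],[0.24,0.0285,0],0]
  ]
}}

```text
time: 38.92
eef_pos: [0.6583, 0.2245, 0.1592]
eef_rot: [-0.0, 0.804, 0.595, -0.001]
ft_force: [0.3, -0.6, -0.2]
width: 0.0853
gripper_force: 0.0
```

{"method": "move_arm", "body": {
  "moves": [
    [[0,0,-0.2234],[0,0,0],0],
    [[0,0,-0.2234],[0,0,0],0],
    [[0,0,-0.2234],[0,0,0],0],
    [[0,0,-0.2234],[0,0,0],0],
    [[0,0,-0.2234],[0,0,0],0],
    [[0,0,0],[0,0,0],0],
    [[0,0,0],[0,0,0],0],
    [[0,0,0],[0,0,0],0]
  ]
}}

```text
time: 39.92
eef_pos: [0.6585, 0.2225, 0.1602]
eef_rot: [-0.0, 0.476, 0.879, -0.0]
ft_force: [0.2, 0.2, -0.8]
width: 0.0856
gripper_force: 0.0
```

```bash
python3 - <<'E'
from h import *
c,im=snap('w14'); hsv=cv2.cvtColor(im,cv2.COLOR_BGR2HSV)
m=(hsv[...,0]>105)&(hsv[...,0]<125)&(hsv[...,1]>120)&(hsv[...,2]>80)
for k in circ(c,m,.012): print(k)
plan(.658,.224,.002,.58)
E
```

```text
(array([0.7453, 0.1813]), np.float64(0.0207), np.float64(0.0002), (351, 247, 39, 36))
(array([0.6574, 0.2256]), np.float64(0.0205), np.float64(0.0001), (302, 165, 42, 41))
now [0.6586 0.2225 0.1603] psi 0.5788 tilt [-0.0003 -0.0001] t 39.975 q6 -0.35
turn z units -0.0016
before shift units [0.0081 0.0016 0.7915]
after shift units [0.0081 0.0016 0.7915]
```

{"method": "move_arm", "body": {
  "moves": [
    [[0,0,0],[0.016,0.0035,0.2],0],
    [[0,0,0],[0,0,0.25],0],
    [[0,0,0],[0,0,0.2],0],
    [[0,0,0],[0,0,0.1],0],
    [[0,0,0],[0,0,0.05],0],
    [[0,0,0],[0,0,0],0],
    [[0,0,0],[0,0,0],0]
  ]
}}

```text
time: 40.85
eef_pos: [0.6589, 0.2258, 0.0021]
eef_rot: [0.001, 0.475, 0.88, 0.001]
ft_force: [-0.4, 0.2, 0.5]
width: 0.0851
gripper_force: 0.0
```

```bash
python3 - <<'E'
from h import *
print(get_obs()['ft_force'])
plan(.6574,.2256,.001,.58)
E
```

```text
[-0.43824106  0.18550384  0.50879716]
now [0.6589 0.2258 0.0021] psi 0.5801 tilt [0.0026 0.0005] t 40.85 q6 -0.35
turn z units 0.0001
before shift units [ 0.0033 -0.0066  0.0056]
after shift units [ 0.0033 -0.0066  0.0056]
```

{"method": "move_arm", "body": {
  "moves": [
    [[0,0,0],[0.003,-0.005,0.003],0],
    [[0,0,0],[0,0,0],1],
    [[0,0,0],[0,0,0],1],
    [[0,0,0],[0,0,0],1],
    [[0,0,0],[0,0,0],1],
    [[0,0,0],[0,0,-0.2],1],
    [[0,0,0],[0,0,-0.3],1],
    [[0,0,0],[0,0,-0.3],1],
    [[0,0,0],[0,0,-0.1],1],
    [[0,0,0],[0,0,0],1]
  ]
}}

```text
time: 42.1
eef_pos: [0.6577, 0.2257, 0.182]
eef_rot: [0.002, 0.475, 0.88, 0.001]
ft_force: [0.0, -0.6, -1.0]
width: 0.0483
gripper_force: 31.3
```

```bash
python3 - <<'E'
from h import *
print(get_obs()['ft_force'],get_obs()['width'],get_obs()['gripper_force'])
plan(.532,.156,.18,.58)
E
```

```text
[ 0.01899006 -0.5816658  -1.03893963] 0.04831064346387547 31.314695477485657
now [0.6577 0.2257 0.182 ] psi 0.5801 tilt [0.0041 0.0009] t 42.1 q6 -0.35
turn z units 0.0002
before shift units [ 0.0529 -0.7169  0.0098]
after shift units [ 0.0528 -0.7169  0.0098]
```

{"method": "move_arm", "body": {
  "moves": [
    [[0,0,0],[0.013,-0.18,0.002],1],
    [[0,0,0],[0.013,-0.18,0.002],1],
    [[0,0,0],[0.013,-0.18,0.002],1],
    [[0,0,0],[0.013,-0.18,0.002],1],
    [[0,0,0],[0,0,0],1],
    [[0,0,0],[0,0,0],1],
    [[0,0,0],[0,0,0],1],
    [[0,0,0],[0,0,0],1]
  ]
}}

```text
time: 43.1
eef_pos: [0.5309, 0.1555, 0.178]
eef_rot: [0.0, 0.475, 0.88, -0.0]
ft_force: [0.5, 0.2, -0.4]
width: 0.0488
gripper_force: 31.4
```

```bash
python3 - <<'E'
from h import *
c,im=snap('w15'); g=im.min(2); hsv=cv2.cvtColor(im,cv2.COLOR_BGR2HSV)
tz=get_obs()['eef_pos'][2]; plan(.481,.232,.058,.58)
m=(hsv[...,0]>105)&(hsv[...,0]<125)&(hsv[...,1]>120)&(hsv[...,2]>80)
for z in(tz-.0015+.012,tz+.008): 
    for k in circ(c,m,z): print('filter',k)
print(w2p(c,[.481,.232,.055]))
for th in(200,225):
  for k in circ(c,g>th,.055): print('pad',th,k)
for k in circ(c,(g>90)&(g<135)&(hsv[...,1]<40),.055): print('gr',k)
E
```

```text
now [0.5308 0.1555 0.1781] psi 0.5804 tilt [-0.     -0.0001] t 43.15 q6 -0.42
turn z units 0.0006
before shift units [0.4565 0.0016 0.6003]
after shift units [0.4565 0.0014 0.6003]
filter (array([0.6029, 0.1979]), np.float64(0.0089), np.float64(0.0001), (477, 252, 38, 34))
filter (array([0.5325, 0.1555]), np.float64(0.0203), np.float64(0.0001), (280, 222, 86, 79))
filter (array([0.6049, 0.1977]), np.float64(0.0091), np.float64(0.0001), (477, 252, 38, 34))
filter (array([0.5332, 0.1544]), np.float64(0.0207), np.float64(0.0001), (280, 222, 86, 79))
[321.43177816  86.03966552]
pad 200 (array([0.5687, 0.0257]), np.float64(0.0229), np.float64(0.0008), (262, 299, 44, 34))
pad 200 (array([0.4813, 0.2313]), np.float64(0.0364), np.float64(0.0021), (271, 39, 96, 90))
pad 225 (array([0.5688, 0.0259]), np.float64(0.0227), np.float64(0.001), (262, 299, 44, 34))
pad 225 (array([0.4818, 0.2322]), np.float64(0.0357), np.float64(0.0013), (278, 39, 89, 90))
gr (array([ 0.4273, -0.1924]), np.float64(0.0116), np.float64(0.0006), (59, 395, 20, 5))
gr (array([0.9047, 0.1883]), np.float64(0.0262), np.float64(0.0026), (609, 336, 31, 45))
gr (array([0.5662, 0.0318]), np.float64(0.0213), np.float64(0.0006), (273, 294, 33, 20))
gr (array([0.5169, 0.0716]), np.float64(0.0188), np.float64(0.0034), (241, 238, 27, 35))
gr (array([0.6143, 0.1331]), np.float64(0.0214), np.float64(0.0028), (378, 237, 27, 39))
gr (array([0.5329, 0.1812]), np.float64(0.0456), np.float64(0.01), (281, 129, 126, 82))
gr (array([0.5728, 0.2737]), np.float64(0.0131), np.float64(0.0018), (438, 106, 23, 20))
gr (array([0.4238, 0.1765]), np.float64(0.0393), np.float64(0.0075), (178, 60, 109, 98))
```

```bash
python3 - <<'E'
from h import *
c=pickle.load(open('pics/w15.pkl','rb')); im=cv2.imread('pics/w15.png'); g=im.min(2)
m=np.zeros((400,640),np.uint8); m[35:135,265:375]=(g>200)[35:135,265:375]; print(im[85,322],im[60,300])
m=cv2.morphologyEx(m,cv2.MORPH_OPEN,cv2.getStructuringElement(2,(25,25)))
for k in circ(c,m,.055): print(k)
# radial edge points
u0=np.array([321.5,85]); P=[]
for a in np.arange(0,2*np.pi,.1):
    v=[g[int(round(u0[1]+r*np.sin(a))),int(round(u0[0]+r*np.cos(a)))] for r in range(30,60)]
    i=next((i for i,q in enumerate(v) if q<200),None)
    if i is not None: P.append(p2w(c,u0+(29.5+i)*np.array([np.cos(a),np.sin(a)]),.055)[:2])
P=np.array(P); keep=np.ones(len(P),bool)
for _ in range(6):
    s=np.linalg.lstsq(np.c_[2*P[keep],np.ones(keep.sum())],(P[keep]**2).sum(1),rcond=None)[0]; r=np.hypot(*(P-s[:2]).T); keep=abs(r-np.median(r[keep]))<.0012
print(s[:2],r[keep].mean(),keep.sum(),len(P),(r*1000).round(1))
E
```

```text
[255 255 255] [255 255 255]
(array([0.4817, 0.2327]), np.float64(0.0354), np.float64(0.0015), (278, 39, 89, 88))
[0.4820896  0.23114432] 0.03664268537766367 45 63 [37.  36.9 35.9 36.6 36.4 37.  36.8 37.3 36.2 36.  37.4 36.3 35.3 30.2
 29.3 26.8 25.2 22.9 24.7 24.  23.4 23.7 24.  26.7 27.  28.2 30.1 34.6
 35.6 41.6 38.5 36.9 37.  37.  37.  36.9 36.8 36.7 36.5 36.3 36.9 36.7
 36.5 36.4 36.2 36.8 36.7 36.7 36.6 36.7 36.7 36.1 36.9 37.  36.4 36.5
 36.7 36.8 36.9 37.  36.2 36.2 37. ]
```

{"method": "move_arm", "body": {
  "moves": [
    [[0,0,0],[0.15,-0.001,0],1],
    [[0,0,0],[0.15,-0.001,0],1],
    [[0,0,0],[0.154,-0.001,0],1],
    [[0,0,0],[0,0,0.2],1],
    [[0,0,0],[0,0,0.2],1],
    [[0,0,0],[0,0,0.12],1],
    [[0,0,0],[0,0,0.06],1],
    [[0,0,0],[0,0,0],1],
    [[0,0,0],[0,0,0],1],
    [[0,0,0],[0,0,0],1]
  ]
}}

```text
time: 44.4
eef_pos: [0.4809, 0.2311, 0.0633]
eef_rot: [0.001, 0.475, 0.88, 0.001]
ft_force: [0.4, 0.3, 0.4]
width: 0.0483
gripper_force: 31.4
```

```bash
python3 - <<'E'
from h import *
print(get_obs()['ft_force'])
plan(.4804,.2311,.057,.58)
E
```

```text
[0.43109426 0.32735227 0.37420579]
now [0.4809 0.2311 0.0633] psi 0.5802 tilt [0.002  0.0006] t 44.4 q6 -0.26
turn z units 0.0002
before shift units [ 0.0012 -0.0019  0.0317]
after shift units [ 0.0012 -0.0019  0.0317]
```

{"method": "move_arm", "body": {
  "moves": [
    [[0,0,0],[0,-0.002,0.015],1],
    [[0,0,0],[0,0,0.009],1],
    [[0,0,0],[0,0,0],1],
    [[0,0,0],[0,0,0],1]
  ]
}}

```text
time: 44.9
eef_pos: [0.4796, 0.2306, 0.0574]
eef_rot: [-0.0, 0.475, 0.88, -0.0]
ft_force: [0.8, 0.1, -0.5]
width: 0.0483
gripper_force: 31.4
```

```bash
python3 - <<'E'
from h import *
print(get_obs()['ft_force'])
plan(.4804,.2311,.057,.58)
E
```

```text
[ 0.81753843  0.08899858 -0.4521122 ]
now [0.4796 0.2306 0.0574] psi 0.5802 tilt [-0.0002 -0.0001] t 44.9 q6 -0.26
turn z units 0.0002
before shift units [-0.      0.0046  0.0022]
after shift units [-0.      0.0046  0.0022]
```

Almost in contact. I lower 0.6 mm more with a small sideways correction, release, and step back to check.

{"method": "move_arm", "body": {
  "moves": [
    [[0,0,0],[0,0.004,0.003],1],
    [[0,0,0],[0,0,0],1],
    [[0,0,0],[0,0,0],1]
  ]
}}

```text
time: 45.28
eef_pos: [0.4803, 0.231, 0.0569]
eef_rot: [0.0, 0.475, 0.88, -0.0]
ft_force: [-0.2, -0.4, -0.6]
width: 0.0483
gripper_force: 31.4
```

{"method": "move_arm", "body": {
  "moves": [
    [[0,0,0],[0,0,0],0],
    [[0,0,0],[0,0,0],0],
    [[0,0,0],[0,0,0],0],
    [[0,0,0],[0,0,-0.2],0],
    [[0,0,0],[0,0,-0.3],0],
    [[0,0,0],[-0.1,0,-0.15],0],
    [[0,0,0],[0,0,0],0],
    [[0,0,0],[0,0,0],0],
    [[0,0,0],[0,0,0],0]
  ]
}}

```text
time: 46.4
eef_pos: [0.4898, 0.2142, 0.1853]
eef_rot: [-0.001, 0.475, 0.88, -0.001]
ft_force: [-0.6, -0.2, 0.3]
width: 0.0855
gripper_force: 0.0
```

```bash
python3 - <<'E'
from h import *
c,im=snap('w16'); g=im.min(2); hsv=cv2.cvtColor(im,cv2.COLOR_BGR2HSV)
m=(hsv[...,0]>105)&(hsv[...,0]<125)&(hsv[...,1]>120)&(hsv[...,2]>80)
for k in circ(c,m,.067): print('filter',k)
u0=w2p(c,[.4821,.2311,.055]); P=[]
for a in np.arange(0,2*np.pi,.1):
    v=[g[int(round(u0[1]+r*np.sin(a))),int(round(u0[0]+r*np.cos(a)))] for r in range(60,24,-1)]
    i=next((i for i,q in enumerate(v) if q>200),None)
    if i is not None: P.append(p2w(c,u0+(60.5-i)*np.array([np.cos(a),np.sin(a)]),.055)[:2])
P=np.array(P); r=np.hypot(*(P-[.4821,.2311]).T); keep=abs(r-.0365)<.003
for _ in range(4):
    s=np.linalg.lstsq(np.c_[2*P[keep],np.ones(keep.sum())],(P[keep]**2).sum(1),rcond=None)[0]; r=np.hypot(*(P-s[:2]).T); keep=abs(r-np.median(r[keep]))<.0012
print('pad',s[:2],r[keep].mean(),keep.sum(),len(P))
c0,i0=calibration('top'),cv2.imread('pics/top0.png')
c1,i1=snap('top1','top')
for n,p,z in(('petri',(.582,-.005),.012),('jar',(.634,-.342),.06),('eye',(.6365,.338),.054)):
    x,y=w2p(c1,[*p,z]).astype(int); print(n,cv2.phaseCorrelate(*[cv2.cvtColor(q[y-18:y+22,x-20:x+20],6).astype(np.float32) for q in(i0,i1)]))
E
```

```text
filter (array([0.4815, 0.2314]), np.float64(0.0204), np.float64(0.0001), (301, 151, 48, 47))
filter (array([0.6067, 0.4401]), np.float64(0.017), np.float64(0.0001), (585, 15, 46, 48))
pad [0.48181246 0.23151737] 0.03619021522286759 19 34
petri ((0.02758474308719272, 0.018542549768110206), 1.003954323530197)
jar ((0.016345443713870367, 0.020610000112576188), 1.007185429111123)
eye ((4.962011563603696, -0.8629878098777368), 0.15433482706546783)
```

```bash
python3 - <<'E'
from h import *
c,b=snap('scene1','scene'); a=cv2.imread('pics/scene0.png')
for n,x,y in(('eye',409,264),('jar',179,155),('f3',462,295)): print(n,cv2.phaseCorrelate(*[cv2.cvtColor(q[y-18:y+18,x-18:x+18],6).astype(np.float32) for q in(a,b)]), np.abs(a[y-18:y+18,x-18:x+18].astype(int)-b[y-18:y+18,x-18:x+18]).mean())
# black-pixel centroid of eyepiece
for q in(a,b):
    m=q[240:285,385:435].max(2)<45; ys,xs=np.nonzero(m); print(m.sum(),xs.mean()+385,ys.mean()+240)
E
```

```text
eye ((-0.06931511154312986, -0.021324437920171135), 1.1071491962597695) 2.7708333333333335
jar ((0.17039752224073723, 0.10966366624527168), 0.9022444177556921) 2.363425925925926
f3 ((0.04788118864349755, 0.04554121208686723), 1.0495220809071153) 2.384259259259259
316 408.246835443038 264.74050632911394
306 408.27777777777777 264.7091503267974
```

The three bystanders are unmoved, everything is in place, and the gripper is clear. I'm handing in.

```bash
python3 -c "
from plant import *
print(close_job())"
```

```text
the job is handed in; nothing more can be done
None
```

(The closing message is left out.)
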